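# Mark the blanks in the hand-cranked fixture and lay them out on the rail

### The arm

A 6-joint arm with a two-finger parallel gripper is mounted at the origin on the work surface. World frame = base frame: x ahead of the robot, y to its left, z up, the work surface at z = 0. Lengths are in m, angles in rad, forces in N, time in s.
With the tool pointing down it reaches from about 0.275 to 0.975 m from the base axis. Payload 8.4 kg.
Tool frame: the origin (TCP) lies midway between the tips of the shut fingers; the grasp point (between the pads) lies 19 mm behind it; z points along the fingers, y is the line along which they close (so a half turn about z gives the same grasp; the last joint's range is limited). The gripper opens to 92 mm and grips with 3 to 60 N. Pads are 20 mm wide; open, the fingers measure 128 mm over their backs; the gripper's body (75 mm by 189 mm) begins 69 mm behind the grasp point.
Start: joints at [-0.002, 0.353, 1.633, -0, 1.155, -0.002], TCP at [0.625, -0, 0.215] pointing down, gripper open.
Joint ranges: [-2.63, 2.63], [-0.92, 2.1], [0.06, 2.66], [-1.3, 4.44], [0, 2.69], [-3.02, 3.02]. Speed limits (rad/s): [2.22, 2.22, 2.79, 3.14, 3.14, 3.14].

### API

Orientations are given as a rotation vector (axis times angle).
In Python, from station import manip, cams gives the robot as it stands.
- The arm moves only by the shell command python3 -m pendant 'ROWS' [FORCE]. ROWS is text: rows parted by semicolons, each of 7 numbers parted by spaces: the shift along the tool's x, y, z in mm, then the turn, a rotation vector about the tool's x, y, z in rad, then the closure, from 0 (fully open) to 1 (shut). A call has 1 to 12 rows; each row shifts and turns the commanded pose from where the row before left it, along the tool's axes as they then stand; what a row does not reach is not made up. A row lasts 1/12 s, in which the tool goes at most 41.7 mm and 7.16 degrees, less where a joint would pass 70% of its speed; a pose out of reach is approached as far as the arm can. A call is refused whole if a number of a shift passes 41.7 or a number of a turn 0.125, either way. A call with a gripper value outside its range is refused whole. The fingers move at their own pace and stop on an object; FORCE is the grip in N (left out, the last holds). Time passes only in rows, so rows that do not move let the fingers close. It gives the time, the measured TCP pose, the force, the opening and the grip force at its end, in the units of the state.
- manip.get_obs(): the state, without advancing time (a new reading comes with each control period).
- cams.camera(name): name is "scene" or "side" or "wrist"; returns a dict with "image" (400x640x3 uint8, red, green, blue), "intrinsics" (3x3 intrinsics, pixels), "eye" and "orientation" of the camera in the world; the wrist camera has in their place "hand_eye" (4x4, takes a point from camera to tool coordinates, whose origin is the TCP and whose axes are the flange's). Camera axes: x right, y down, z forward; pixel columns grow to the right and rows downward; lengths in m; the calibration is good to about 2 mm. A picture is of the moment at which its call begins: read the wrist's pose just before it. There is no depth.
- manip.close_job(): hands the job in; it is judged then, once.
The state is a dict: "clock": time; "joints": joint angles; "dq": joint speeds; "effort": joint torques, N m; "tool_pos": TCP position; "ee_rot": TCP orientation; "wrist_force": force on the tool from outside, world axes, zero at the start; "ft_torque": the same for the moment, N m; "width": opening from 0.0 (shut) to 1.0 (fully open); "grip_force": force on a finger pad.
Only numpy, scipy, OpenCV 4.12 (cv2) and the standard library are available. Lean on these libraries where they do the work, as an engineer would, in place of code of your own. Each camera call takes 0.05 s, during which the arm holds its last target. There are 200 camera calls.

### The job

Put every aluminium blank on the bench (two or three of them) fully home in the nest of its own outline in the marking fixture's sliding plate, then wind the crank clockwise through its two turns until the plate is all the way in under the marking head with the blanks still seated. Wind the crank back until the plate is all the way out again, then take the blanks out and lay each one flat on top of the narrow raised wooden rail, centred across it and none on another, and leave the soft jaws and the oil can alone.

Things in the scene. Friction and masses are not known exactly. Their poses are not given: they have to be found in the camera images.
- disc: round aluminium blank, 52 mm diameter, 16 mm thick, lying flat; origin at the centre of its underside, z up. May be absent (None from the start).
- square: square aluminium blank, 44 x 44 mm, 16 mm thick, lying flat; origin at the centre of its underside, x and y along its sides, z up. May be absent.
- oblong: oblong aluminium blank, 60 mm (x) by 36 mm (y), 16 mm thick, lying flat; origin at the centre of its underside, z up. May be absent.
- nest_disc (a point): centre of the floor of the round nest, 55 mm diameter and 6 mm deep with a black floor, in the grey steel sliding plate (250 x 84 mm, top 50 mm above the bench) of the fixture; a seated blank stands 10 mm proud. Axes are the fixture's: x along the row of nests (80 mm apart: round, square, oblong), y the way the plate slides in. Moves with the plate.
- nest_square (a point): centre of the floor of the square nest, 47 x 47 mm, 6 mm deep, sides along the fixture's axes; middle of the row.
- nest_oblong (a point): centre of the floor of the oblong nest, 63 mm (x) by 39 mm (y), 6 mm deep; last of the row.
- crank (a joint): angle of the hand crank (rad) on top of the fixture's grey gear box; grows clockwise seen from above. 0: plate all the way out (loading place), 4 pi = 12.57 (two full turns, a firm stop): plate all the way in. It stays where it is left.
- slide (a joint): travel of the sliding plate along the fixture's +y (m), driven by the crank: 0 out, 0.105 in. The marking head is a green bridge across the plate's path, 300 mm along x and 40 mm along y, 80 to 108 mm above the bench; its middle is 105 mm in y from the row of nests when the plate is out, and the nests are then clear of it.
- crank_axis (a point): point on the crank's vertical axis, at the height of the middle of the hand grip (135 mm above the bench). Its axes turn with the crank: x points to the hand grip. The crank arm (8 mm thick) lies 98 to 106 mm above the bench.
- crank_grip (a point): middle of the crank's hand grip: a black upright round post, 22 mm diameter, from 108 to 158 mm above the bench, 55 mm from the crank's axis; it spins freely on its own pin, so it can be held while it is walked round the circle. Turning takes about 2 N.
- rail_top (a point): centre of the top of the narrow wooden rail, 260 mm long (x) and 28 mm wide (y), top 40 mm above the bench, on a steel foot 270 x 70 mm, 8 mm thick. z up.
- jaw_a: stepped steel soft jaw standing on the bench, 45 x 30 mm, 87 mm tall; not to be disturbed. Origin at the centre of its underside.
- jaw_b: plain steel soft jaw standing on the bench, 45 x 30 mm, 65 mm tall; not to be disturbed. Origin at the centre of its underside.
- oiler: grey oil can, 54 mm diameter, 120 mm tall; not to be disturbed. Origin at the centre of its underside.
There are look-alikes about, which are no part of the job. Leave any orange or pink look-alike of the disc alone.

How it is judged:
By the outcome, as a careful person would: the job done as asked, in the order asked, and still so for the second after the job is handed in, with the robot touching nothing.
Of disc, square, oblong only 2 to 3 are there at a start; the rules pass over those that are not, and their reading is None.
At some moment in a run one of disc, square, oblong may be knocked a few centimetres aside while the robot is not near it.
Once in a run the grip may slacken for a moment while it holds something.
It also fails if it takes over 210 s, if anything falls off the work surface, if the arm or the gripper's body presses on something with over 40 N, if the wrist force passes 120 N, or if a joint passes its speed limit or range.

## Working session

There is one attempt and no reset: what is moved stays moved. The work goes in short steps, Python scripts to look and compute and a shell command to move; the robot and the scene stay as the last step left them, time stands still between calls to the robot, and variables do not carry over. Pictures are saved under pics/ and viewed, at most 14 in all, crops included, and the job is handed in when it is done.

```bash
ls; mkdir -p pics
python3 - <<'E'
from station import manip, cams
import cv2,numpy as np
o=manip.get_obs();print(o)
ims=[]
for n in ["scene","side"]:
    c=cams.camera(n); print(n,c["intrinsics"],c["eye"],c["orientation"])
    cv2.imwrite(f"pics/{n}0.png",c["image"][:,:,::-1])
c=cams.camera("wrist");print(c["intrinsics"],c["hand_eye"]);cv2.imwrite("pics/wrist0.png",c["image"][:,:,::-1])
E
```

```text
pics
{'clock': 0.0, 'joints': array([-2.40148751e-03,  3.53675237e-01,  1.63414800e+00,  4.91507118e-06,
        1.15522344e+00, -2.42415640e-03]), 'dq': array([-6.43917181e-04, -9.97442998e-05, -1.79141743e-04,  5.52255741e-04,
        3.33373647e-05,  6.95437350e-04]), 'effort': array([-2.43486713e-03, -5.93846583e+01, -3.34216332e+01,  6.94100303e-02,
        2.34022352e-02, -1.15005114e-04]), 'tool_pos': array([6.24481515e-01, 1.93299982e-06, 2.13840863e-01]), 'ee_rot': array([-2.22068721e+00, -2.22073314e+00,  1.60557937e-03]), 'wrist_force': array([-0.84649297,  0.36975968,  0.23819364]), 'ft_torque': array([-0.05323355,  0.01348164,  0.02624932]), 'grip_force': 0.0, 'width': 0.9970665751976738}
scene [[445.42221946   0.         314.09920102]
 [  0.         445.42221946 203.84095469]
 [  0.           0.           1.        ]] [1.12229178 0.41231133 0.91112189] [-1.13428702 -2.44436195  0.89231982]
side [[395.29937194   0.         312.93441434]
 [  0.         395.29937194 199.93878171]
 [  0.           0.           1.        ]] [ 0.24432705 -0.63918755  0.6930121 ] [-2.19357091  0.621415   -0.26136746]
[[284.09448371   0.         319.10109324]
 [  0.         284.09448371 196.91314456]
 [  0.           0.           1.        ]] [[ 8.13808899e-05 -9.65193947e-01 -2.61535157e-01  7.27814583e-02]
 [ 9.99999754e-01  2.60891514e-04 -6.51652505e-04 -6.12202658e-04]
 [ 6.97203356e-04 -2.61535039e-01  9.65193730e-01 -1.69425597e-01]
 [ 0.00000000e+00  0.00000000e+00  0.00000000e+00  1.00000000e+00]]
```

View pics/scene0.png

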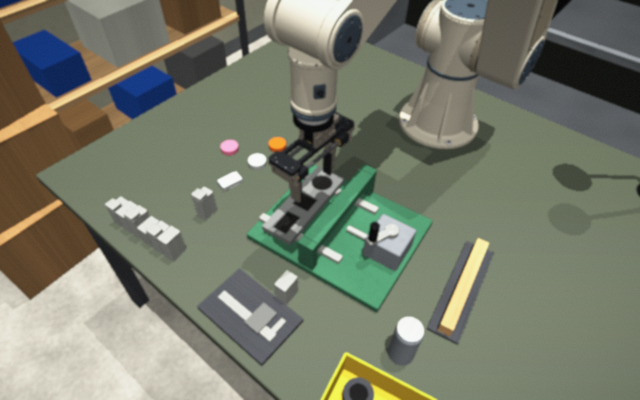

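View pics/side0.png

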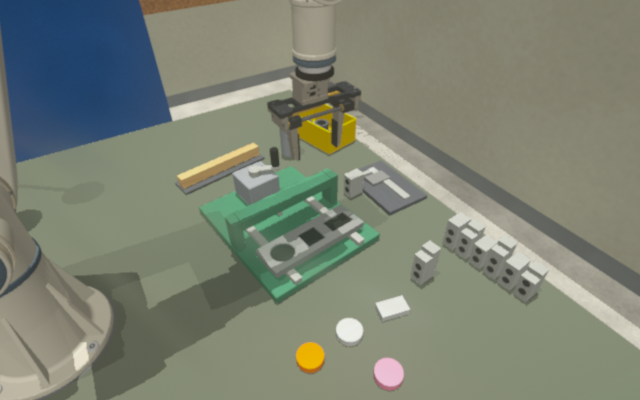

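View pics/wrist0.png

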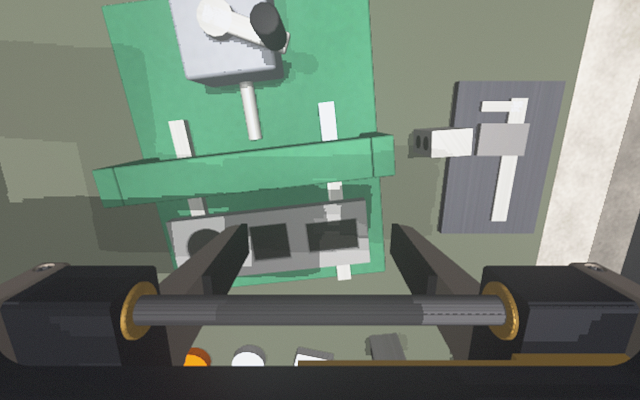

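```bash
cat > h.py <<'E'
from station import manip, cams
import cv2,numpy as np
from scipy.spatial.transform import Rotation as R
def shot(n,save=None):
    o=manip.get_obs(); c=cams.camera(n); im=c["image"][:,:,::-1].copy()
    if n=="wrist":
        T=np.eye(4);T[:3,:3]=R.from_rotvec(o["ee_rot"]).as_matrix();T[:3,3]=o["tool_pos"]
        T=T@c["hand_eye"]
    else:
        T=np.eye(4);q=np.array(c["orientation"]);T[:3,:3]=q if q.shape==(3,3) else R.from_rotvec(q).as_matrix();T[:3,3]=c["eye"]
    if save: cv2.imwrite("pics/"+save,im)
    return im,c["intrinsics"],T
def ray(v,p):
    d=v[2][:3,:3]@np.linalg.inv(v[1])@np.array([p[0],p[1],1.]); return v[2][:3,3],d/np.linalg.norm(d)
def plane(v,p,z):
    e,d=ray(v,p); return e+d*(z-e[2])/d[2]
def tri(va,pa,vb,pb):
    e,d=ray(va,pa);f,g=ray(vb,pb)
    s,t=np.linalg.lstsq(np.c_[d,-g],f-e,rcond=None)[0]
    a,b=e+s*d,f+t*g; return (a+b)/2,np.linalg.norm(a-b)
def proj(v,P):
    q=v[1]@(np.linalg.inv(v[2])@np.r_[P,1])[:3]; return q[:2]/q[2]
def blobs(m,amin=60):
    cs,_=cv2.findContours(m.astype(np.uint8),cv2.RETR_EXTERNAL,cv2.CHAIN_APPROX_NONE)
    out=[]
    for c in cs:
        if cv2.contourArea(c)>amin:
            M=cv2.moments(c); out.append((np.array([M["m10"],M["m01"]])/M["m00"],M["m00"],c))
    return out
E
python3 - <<'E'
from h import *
for n in ["scene","side"]:
    v=shot(n); hsv=cv2.cvtColor(v[0],cv2.COLOR_BGR2HSV)
    for x in [(245,160),(257,160),(230,181)] if n=="scene" else [(349,329),(349,341),(392,307),(392,318)]: print(n,x,hsv[x[1],x[0]])
    m=(hsv[...,1]<40)&(hsv[...,2]>215)
    for c,a,k in blobs(m,50): print(n,c.round(1),a,plane(v,c,.016).round(3),cv2.minAreaRect(k))
E
```

```text
scene (245, 160) [ 44  43 131]
scene (257, 160) [ 75   2 250]
scene (230, 181) [ 75   2 250]
scene [225.1 389.7] 89.5 [1.007 0.104 0.016] ((225.6067352294922, 390.1291809082031), (17.014371871948242, 9.06933307647705), 77.00537872314453)
scene [ 58.4 383.5] 424.5 [ 1.209 -0.153  0.016] ((58.61320495605469, 382.8962097167969), (36.675270080566406, 25.411705017089844), 74.05460357666016)
scene [197.4 364.4] 247.0 [1.01  0.025 0.016] ((195.44070434570312, 365.2140197753906), (37.57347106933594, 15.883739471435547), 43.78112030029297)
scene [157.3 347.1] 547.5 [ 1.039 -0.066  0.016] ((150.91651916503906, 346.3509826660156), (35.46482849121094, 56.05730438232422), 53.61565017700195)
scene [271.1 330.2] 148.5 [0.861 0.087 0.016] ((273.2500305175781, 327.2500305175781), (12.020814895629883, 24.041629791259766), 45.0)
scene [410.3 328.8] 473.5 [0.667 0.312 0.016] ((410.5, 329.0), (24.0, 25.0), 90.0)
scene [ 61.2 353.7] 5658.5 [ 1.174 -0.204  0.016] ((70.90064239501953, 351.4147033691406), (153.2064208984375, 89.84657287597656), 6.952957630157471)
scene [234.8 305. ] 248.5 [ 0.87  -0.014  0.0
[... 2425 characters left out ...]
750999450684), 82.87498474121094)
side [349.1 329.5] 430.0 [ 0.509 -0.306  0.016] ((349.5, 329.0), (25.0, 22.0), 0.0)
side [392.2 306. ] 363.0 [ 0.613 -0.308  0.016] ((392.4587707519531, 305.8623962402344), (14.750526428222656, 29.117919921875), 73.3007583618164)
side [493.6 228.7] 74.5 [ 0.963 -0.266  0.016] ((491.52001953125, 228.63998413085938), (25.200002670288086, 8.800000190734863), 36.869895935058594)
side [189.1 108.8] 154.0 [0.533 0.77  0.016] ((186.26473999023438, 110.05883026123047), (10.914102554321289, 26.19384765625), 75.96376037597656)
side [227.5 102. ] 143.5 [0.675 0.742 0.016] ((228.96923828125, 101.05384826660156), (6.227110385894775, 42.71271896362305), 74.74488067626953)
```

```bash
python3 -m pendant '-35 0 0 0 0 0 0;-35 0 0 0 0 0 0;-35 0 0 0 0 0 0;-35 0 0 0 0 0 0;0 0 0 0 0 0 0;0 0 0 0 0 0 0'
python3 - <<'E'
from h import *
import pickle
v=shot("wrist","w1.png");pickle.dump(v,open("w1.pkl","wb"));print(manip.get_obs()["tool_pos"])
E
python3 -m pendant '-40 0 0 0 0 0 0;-40 -20 0 0 0 0 0;-40 -20 0 0 0 0 0;-40 -25 0 0 0 0 0;-30 0 0 0 0 0 0;0 0 0 0 0 0 0;0 0 0 0 0 0 0'
python3 - <<'E'
from h import *
import pickle
v=shot("wrist","w2.png");pickle.dump(v,open("w2.pkl","wb"));print(manip.get_obs()["tool_pos"])
E
```

```text
clock: 0.75
tool_pos: [0.6247, -0.1416, 0.2144]
ee_rot: [-2.224, -2.218, 0.0]
wrist_force: [-0.2, 0.7, 0.1]
width: 0.996
grip_force: 0.0
[ 0.62477403 -0.14035492  0.21435579]
clock: 1.38
tool_pos: [0.5657, -0.3199, 0.2145]
ee_rot: [-2.223, -2.22, -0.001]
wrist_force: [0.5, 0.6, -0.0]
width: 1.002
grip_force: 0.0
[ 0.56594953 -0.31879015  0.21441748]
```

View pics/w1.png

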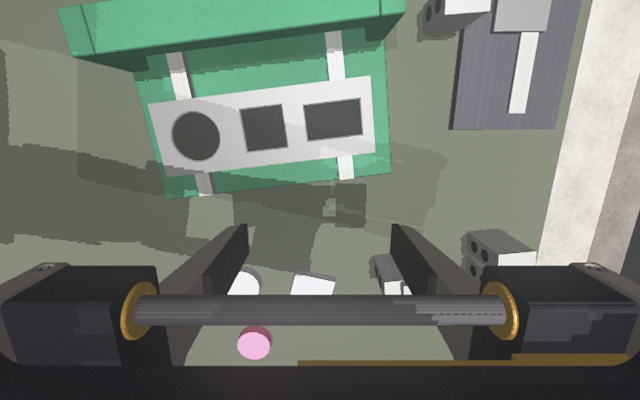

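View pics/w2.png

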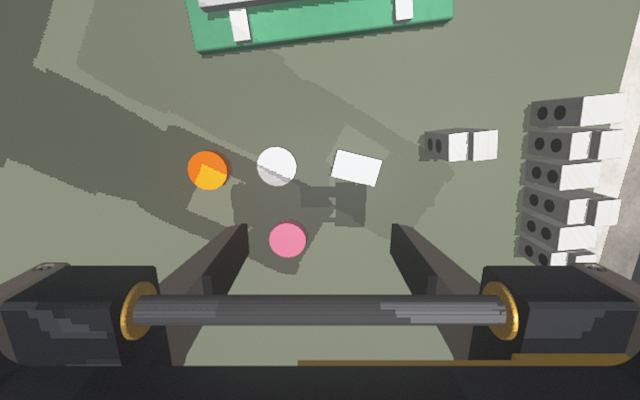

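Run:
```python
from h import *
import pickle
w1=pickle.load(open("w1.pkl","rb"));w2=pickle.load(open("w2.pkl","rb"))
c=cams.camera("wrist");T=np.eye(4);T[:3,:3]=R.from_rotvec([-2.22068721e+00, -2.22073314e+00,  1.60557937e-03]).as_matrix();T[:3,3]=[6.24481515e-01, 1.93299982e-06, 2.13840863e-01]
w0=(cv2.imread("pics/wrist0.png"),c["intrinsics"],T@c["hand_eye"])
side=shot("side"); 
def nests(v,x0,x1,y0,y1,th):
    g=cv2.cvtColor(v[0],cv2.COLOR_BGR2GRAY);m=np.zeros(g.shape,bool);m[y0:y1,x0:x1]=g[y0:y1,x0:x1]<th
    return sorted(blobs(m,500),key=lambda b:b[0][0])
print("gray",[int(cv2.cvtColor(w1[0],cv2.COLOR_BGR2GRAY)[y,x]) for x,y in[(195,135),(264,128),(333,119),(235,130),(160,150)]])
N1=nests(w1,145,380,80,180,100);N0=nests(w0,180,365,205,260,70)
for c,a,k in N1:
    r=cv2.minAreaRect(k)
    q=np.array([plane(w1,p,.047)[:2] for p in cv2.boxPoints(r)])
    print("N1",c.round(1),a,plane(w1,c,.047).round(4),"sides",np.linalg.norm(q[1]-q[0]).round(4),np.linalg.norm(q[2]-q[1]).round(4),"ang",np.degrees(np.arctan2(*(q[2]-q[1])[::-1])).round(1))
for c,a,k in N0: print("N0",c.round(1),a)
for a,b in zip(N1,N0):print("tri",tri(w1,a[0],w0,b[0]))
hs=lambda v:cv2.cvtColor(v[0],cv2.COLOR_BGR2HSV)
def white(v,box,th):
    h=hs(v);m=np.zeros(h.shape[:2],bool);x0,x1,y0,y1=box;s=np.s_[y0:y1,x0:x1]
    m[s]=(h[s][...,1]<40)&(h[s][...,2]>th);return max(blobs(m,50),key=lambda b:b[1])
D=white(w2,(245,310,140,195),165);O=white(w2,(320,390,140,195),165)
Ds=white(side,(325,370,310,350),222);Os=white(side,(370,415,290,325),205)
for n,b,s in(("disc",D,Ds),("obl",O,Os)):
    r=cv2.minAreaRect(b[2]);q=np.array([plane(w2,p,.016)[:2] for p in cv2.boxPoints(r)])
    print(n,b[0].round(1),plane(w2,b[0],.016).round(4),"tri",tri(w2,b[0],side,s[0]),"sides",np.linalg.norm(q[1]-q[0]).round(4),np.linalg.norm(q[2]-q[1]).round(4),"ang",np.degrees(np.arctan2(*(q[2]-q[1])[::-1])).round(1),np.degrees(np.arctan2(*(q[1]-q[0])[::-1])).round(1))
print("plane check jaw",plane(w2,(485,145),.087),plane(w2,(458,145),.06))
```

```text
gray [76, 80, 87, 193, 177]
N1 [195.5 135.9] 1671.0 [ 0.4805 -0.0863  0.047 ] sides 0.0523 0.0536 ang -95.4
N1 [263.7 127.7] 1562.0 [ 0.5602 -0.0773  0.047 ] sides 0.0459 0.0463 ang -83.6
N1 [332.9 119.3] 1772.5 [ 0.6398 -0.0682  0.047 ] sides 0.0615 0.0378 ang -80.6
N0 [235.4 245.5] 685.5
N0 [269.7 241. ] 1080.5
N0 [328.3 231.4] 645.0
tri (array([ 0.50513377, -0.08145067,  0.06481588]), np.float64(0.032109636258608486))
tri (array([ 0.56000527, -0.07732959,  0.04612084]), np.float64(4.9726455208481516e-05))
tri (array([ 0.63784676, -0.068102  ,  0.03620494]), np.float64(0.0049356922438945254))Traceback (most recent call last):
  File "<stdin>", line 23, in <module>
  File "<stdin>", line 21, in white
ValueError: max() iterable argument is empty
```

Run:
```python
from h import *
import pickle
w2=pickle.load(open("w2.pkl","rb"));side=shot("side");side=(cv2.imread("pics/side0.png"),)+side[1:]
hs=lambda v:cv2.cvtColor(v[0],cv2.COLOR_BGR2HSV)
def white(v,box,th):
    h=hs(v);m=np.zeros(h.shape[:2],bool);x0,x1,y0,y1=box;s=np.s_[y0:y1,x0:x1]
    m[s]=(h[s][...,1]<40)&(h[s][...,2]>th);return max(blobs(m,50),key=lambda b:b[1])
for n,p in(("disc",(277,166)),("obl",(357,168))):
    x,y=p;print(hs(w2)[y,x],hs(w2)[y-10,x],hs(w2)[y+8,x])
D=white(w2,(245,310,140,195),150);O=white(w2,(320,390,140,195),190)
Ds=white(side,(325,370,310,350),222);Os=white(side,(370,415,290,325),205)
for n,b,s in(("disc",D,Ds),("obl",O,Os)):
    r=cv2.minAreaRect(b[2]);q=np.array([plane(w2,p,.016)[:2] for p in cv2.boxPoints(r)])
    print(n,b[0].round(1),plane(w2,b[0],.016).round(4),"tri",tri(w2,b[0],side,s[0]),"sides",np.linalg.norm(q[1]-q[0]).round(4),np.linalg.norm(q[2]-q[1]).round(4),"ang",np.degrees(np.arctan2(*(q[2]-q[1])[::-1])).round(1),np.degrees(np.arctan2(*(q[1]-q[0])[::-1])).round(1))
print("jaw",plane(w2,(485,145),.087),plane(w2,(458,145),.06),plane(w2,(208,170),.016),plane(w2,(287,240),.016))
```

```text
[105   2 245] [  0   0 244] [ 10   4 177]
[120   1 245] [105   2 246] [120   1 245]
disc [275.3 165.6] [ 0.5078 -0.3044  0.016 ] tri (array([ 0.50836937, -0.30499665,  0.01541326]), np.float64(0.0016241067583471654)) sides 0.0631 0.0515 ang -82.2 8.9
obl [355.7 167.8] [ 0.6128 -0.3074  0.016 ] tri (array([ 0.61279166, -0.30740652,  0.01562639]), np.float64(2.047783516722749e-05)) sides 0.0362 0.0599 ang -13.9 76.7
jaw [ 0.73614617 -0.27221653  0.087     ] [ 0.72131178 -0.27445673  0.06      ] [ 0.41954594 -0.31005719  0.016     ] [ 0.51987917 -0.4091114   0.016     ]
```

```bash
cat >> h.py <<'E'
def to(x,y,z,ya=None):
    """tool-axes shift (mm) and turn about tool z (rad) to TCP x,y,z with tool y at angle ya (deg)"""
    o=manip.get_obs();M=R.from_rotvec(o["ee_rot"]).as_matrix()
    d=M.T@(np.array([x,y,z])-o["tool_pos"])*1000
    a=np.degrees(np.arctan2(M[1,1],M[0,1]))
    print("shift",d.round(1),"tooly",round(a,1),"tilt",(M[:2,2]).round(4),"turn",None if ya is None else round(-np.radians((ya-a+90)%180-90),3), "pos",o["tool_pos"].round(4),"F",o["wrist_force"].round(1),"w",round(o["width"],3),round(o["grip_force"],1),"t",o["clock"])
def top(v,p0,half,sat=40,th=165):
    h=cv2.cvtColor(v[0],cv2.COLOR_BGR2HSV);m=np.zeros(h.shape[:2],bool);x,y=np.array(p0).astype(int);s=np.s_[max(y-half,0):y+half,max(x-half,0):x+half]
    m[s]=(h[s][...,1]<sat)&(h[s][...,2]>th);return max(blobs(m,50),key=lambda b:b[1])
def report(v,b,z):
    q=np.array([plane(v,p,z)[:2] for p in b[2][:,0,:]]).astype(np.float32)*1000
    r=cv2.minAreaRect(q); print("c",plane(v,b[0],z).round(4),"rect",np.round(r[0],1),np.round(r[1],1),round(r[2],1),"circ",np.round(cv2.minEnclosingCircle(q)[0],1))
E
python3 -m pendant '0 0 0 0 0 -0.121 0.2;0 0 0 0 0 -0.121 0.2;0 0 0 0 0 -0.121 0.2;0 0 0 0 0 -0.121 0.2;0 0 0 0 0 -0.121 0.2;0 0 0 0 0 -0.121 0.2;0 0 0 0 0 -0.121 0.2;0 0 0 0 0 -0.121 0.2;0 0 0 0 0 -0.121 0.2;0 0 0 0 0 -0.121 0.2;0 0 0 0 0 -0.121 0.2;0 0 0 0 0 0 0.2'
python3 - <<'E'
from h import *
to(.6128,-.3074,.15,76.2)
v=shot("wrist","w3.png")
for n,P,t in(("obl",(.6128,-.3074,.016),190),("disc",(.51,-.3045,.016),150)):
    p=proj(v,P);print(n,p.round(),v[0][int(p[1]),int(p[0])])
    try:report(v,top(v,p,40,th=t),.016)
    except Exception as e:print(e)
E
```

```text
clock: 2.58
tool_pos: [0.5662, -0.3184, 0.2146]
ee_rot: [-0.364, -3.12, -0.0]
wrist_force: [1.0, 1.3, 0.6]
width: 0.801
grip_force: 0.0
shift [-42.8  21.4  64.6] tooly 76.7 tilt [-0.      0.0002] turn 0.008 pos [ 0.5662 -0.3184  0.2146] F [1.  1.3 0.6] w 0.801 0.0 t 2.5833
obl [336. 209.] [247 247 246]
c [ 0.612  -0.3079  0.016 ] rect [ 612.9 -307.8] [36.3 59.8] 76.7 circ [ 612.9 -307.9]
disc [320. 133.] [247 247 246]
c [ 0.5039 -0.2884  0.016 ] rect [ 513.7 -294.1] [76.1 99.3] 78.8 circ [ 516.8 -278.9]
```

```bash
python3 -m pendant '-15 8 20 0 0 0 0.2;-15 8 30 0 0 0 0.2;-13 5 30 0 0 0 0.2;0 0 35 0 0 0 0.2;0 0 35 0 0 0 0.2;0 0 35 0 0 0 0.2;0 0 14 0 0 0 0.2;0 0 5 0 0 0 0.2;0 0 0 0 0 0 0.2;0 0 0 0 0 0 0.2'; python3 -c "
from h import *
to(.6128,-.3077,.008,76.7)"
```

```text
clock: 3.47
tool_pos: [0.6136, -0.3101, 0.0123]
ee_rot: [0.377, 3.117, -0.001]
wrist_force: [0.4, -0.3, 0.7]
width: 0.799
grip_force: 0.0
shift [1.4 2.1 4.3] tooly 76.2 tilt [ 0.0019 -0.0009] turn -0.009 pos [ 0.6136 -0.3101  0.0123] F [ 0.4 -0.3  0.7] w 0.799 0.0 t 3.4667
```

```bash
python3 -m pendant '1 2 4 0 0 0 0.2;0 0 0 0 0 0 0.2;0 0 0 0 0 0 1;0 0 0 0 0 0 1;0 0 0 0 0 0 1;0 0 0 0 0 0 1;0 0 0 0 0 0 1;0 0 0 0 0 0 1;0 0 0 0 0 0 1;0 0 0 0 0 0 1' 35; python3 -c "
from h import *
to(.6128,-.3077,.008,76.7)"
```

```text
clock: 4.3
tool_pos: [0.6119, -0.3075, 0.0066]
ee_rot: [-0.376, -3.119, -0.0]
wrist_force: [-0.5, -0.8, 0.8]
width: 0.388
grip_force: 35.0
shift [-0.9  0.  -1.4] tooly 76.3 tilt [-0.  0.] turn -0.008 pos [ 0.6119 -0.3075  0.0066] F [-0.5 -0.8  0.8] w 0.388 35.0 t 4.3
```

```bash
python3 -m pendant '0 0 -20 0 0 0 1;0 0 -35 0 0 0 1;0 0 -35 0 0 0 1;0 0 -30 0 0 0 1;0 30 0 0 0 0 1;0 30 0 0 0 0 1;0 30 0 0 0 0 1;0 30 0 0 0 -0.088 1;0 30 0 0 0 -0.088 1;0 30 0 0 0 -0.088 1;0 20 0 0 0 -0.089 1;0 0 0 0 0 0 1'; python3 -c "
from h import *
to(.6389,-.0683,.07,96.5)"
```

```text
clock: 5.3
tool_pos: [0.6461, -0.1075, 0.1263]
ee_rot: [0.19, -3.135, -0.002]
wrist_force: [0.1, 0.5, -1.5]
width: 0.39
grip_force: 35.0
shift [ 2.3 39.7 56.3] tooly 96.9 tilt [-0.001   0.0012] turn 0.007 pos [ 0.6461 -0.1075  0.1263] F [ 0.1  0.5 -1.5] w 0.39 35.0 t 5.3
```

```bash
python3 - <<'E'
from h import *
v=shot("wrist","w4.png");g=cv2.cvtColor(v[0],cv2.COLOR_BGR2GRAY)
for n,P in(("disc",(.4805,-.0863,.047)),("sq",(.5602,-.0773,.047)),("ob",(.6398,-.0682,.047))):
    p=proj(v,P);x,y=p.astype(int);print(n,p.round(1))
    if 0<x<640 and 0<y<400:
        m=np.zeros(g.shape,bool);s=np.s_[max(y-75,0):y+75,max(x-75,0):x+75];m[s]=g[s]<110
        lab,L=cv2.connectedComponents(m.astype(np.uint8),connectivity=4);b=blobs(L==L[y,x]);report(v,b[0],.047) if L[y,x] else print("bright",g[y,x])
E
python3 -m pendant '1 20 20 0 0 0 1;1 20 20 0 0 0 1;0 0 10 0 0 0 1;0 0 0 0 0 0 1;0 0 0 0 0 0 1' ; python3 -c "
from h import *
to(.6389,-.0683,.07,96.5)"
```

```text
disc [373.4   1.7]
c [ 0.4911 -0.086   0.047 ] rect [493.5 -85.4] [28.3 54.3] 7.0 circ [482.7 -86.8]
sq [367.8 111.1]
c [ 0.5595 -0.0783  0.047 ] rect [560.  -78.2] [46.5 46.9] 6.9 circ [560.4 -78.1]
ob [363.3 202.8]
c [ 0.6622 -0.057   0.047 ] rect [658.4 -39. ] [115.4  85.4] 13.1 circ [658.1 -37.7]
clock: 5.77
tool_pos: [0.6398, -0.073, 0.0763]
ee_rot: [0.176, -3.136, 0.001]
wrist_force: [0.4, -0.4, -1.3]
width: 0.383
grip_force: 35.0
shift [0.3 4.7 6.3] tooly 96.4 tilt [-0.0009 -0.0004] turn -0.001 pos [ 0.6398 -0.073   0.0763] F [ 0.4 -0.4 -1.3] w 0.383 35.0 t 5.7667
```

View pics/w4.png

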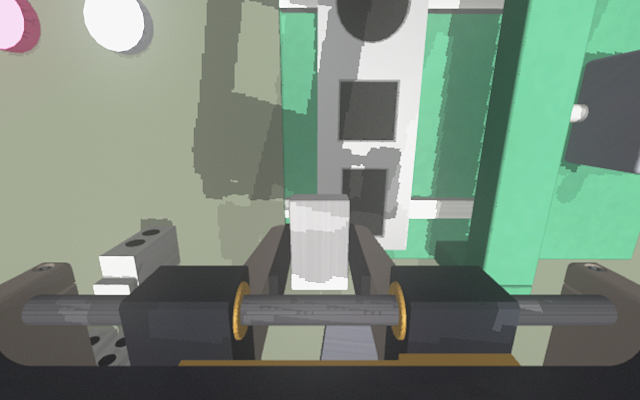

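```bash
python3 -m pendant '0 4 6 0 0 0 1;0 0 8 0 0 0 1;0 0 0 0 0 0 1;0 0 0 0 0 0 1;0 0 0 0 0 0 1' ; python3 -c "
from h import *
to(.6388,-.0687,.0506,96.5)"
```

```text
clock: 6.18
tool_pos: [0.6396, -0.0681, 0.0628]
ee_rot: [-0.177, 3.136, -0.0]
wrist_force: [0.4, -0.1, -0.9]
width: 0.389
grip_force: 35.0
shift [ 0.8 -0.5 12.2] tooly 96.5 tilt [ 0.0002 -0.0001] turn -0.001 pos [ 0.6396 -0.0681  0.0628] F [ 0.4 -0.1 -0.9] w 0.389 35.0 t 6.1833
```

```bash
python3 -m pendant '0.8 -0.5 4 0 0 0 1;0 0 3 0 0 0 1;0 0 2 0 0 0 1;0 0 0 0 0 0 1' |egrep 'pos|force'; python3 -m pendant '0 0 2 0 0 0 1;0 0 2 0 0 0 1;0 0 0 0 0 0 1;0 0 0 0 0 0 1' ; python3 -c "
from h import *
to(.6388,-.0687,.0506,96.5)"
```

```text
tool_pos: [0.6383, -0.0684, 0.053]
wrist_force: [0.9, 0.6, -1.0]
grip_force: 35.0
clock: 6.85
tool_pos: [0.6389, -0.0684, 0.0505]
ee_rot: [-0.178, 3.136, -0.0]
wrist_force: [-3.0, -0.5, 7.5]
width: 0.393
grip_force: 35.0
shift [ 0.1 -0.3 -0.1] tooly 96.5 tilt [ 0.0004 -0.    ] turn -0.0 pos [ 0.6389 -0.0684  0.0505] F [-3.  -0.5  7.5] w 0.393 35.0 t 6.85
```

```bash
python3 -m pendant '0 0 0 0 0 0 0.4;0 0 0 0 0 0 0.4;0 0 0 0 0 0 0.4;0 0 -5 0 0 0 0.4;0 0 -25 0 0 0 0.4;0 0 -40 0 0 0 0.4;0 0 -40 0 0 0 0.4;0 -35 0 0 0 0 0.2;0 -35 0 0 0 0 0.2;0 0 0 0 0 0 0.2'
python3 - <<'E'
from h import *
to(.51,-.3045,.12,96.5)
v=shot("wrist","w5.png")
for n,P,z in(("disc",(.51,-.3045,.016),.016),("ob",(.6398,-.0682,.06),.06)):
    p=proj(v,P);print(n,p.round())
    try: report(v,top(v,p,70 if z<.02 else 60,th=150),z)
    except Exception as e:print(e)
E
```

```text
clock: 7.68
tool_pos: [0.6476, -0.1427, 0.161]
ee_rot: [-0.175, 3.134, -0.004]
wrist_force: [-0.9, 0.9, 0.4]
width: 0.794
grip_force: 0.0
shift [ 154.9 -145.4   41. ] tooly 96.4 tilt [ 0.0027 -0.0024] turn -0.002 pos [ 0.6476 -0.1427  0.161 ] F [-0.9  0.9  0.4] w 0.794 0.0 t 7.6833
disc [174.  36.]
c [ 0.5252 -0.3186  0.016 ] rect [ 528.4 -318.4] [ 95.6 135.1] 6.3 circ [ 528.4 -318.4]
ob [396. 198.]
c [ 0.6318 -0.0611  0.06  ] rect [629.8 -62. ] [ 98.4 102.3] 6.5 circ [631.6 -71.4]
```

View pics/w5.png

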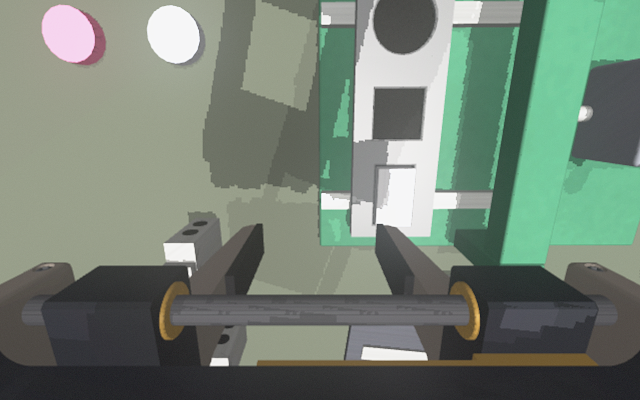

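```bash
python3 -m pendant '31 -20 0 0 0 0 0.2;31 -20 0 0 0 0 0.2;31 -20 0 0 0 0 0.2;31 -20 0 0 0 0 0.2;21 -20 0 0 0 0 0.2;-20 -5 0 0 0 0 0.2;0 0 0 0 0 0 0.2;0 0 0 0 0 0 0.2' >/dev/null
python3 - <<'E'
from h import *
to(.51,-.3045,.12,96.5)
v=shot("wrist","w6.png")
P=(.51,-.3045,.016)
p=proj(v,P);print(p.round()); h=cv2.cvtColor(v[0],cv2.COLOR_BGR2HSV);print(h[int(p[1]),int(p[0])])
report(v,top(v,p,50,sat=15,th=215),.016)
E
```

```text
shift [ 29.8 -45.6  39.3] tooly 96.5 tilt [-0.0001  0.0006] turn -0.0 pos [ 0.5345 -0.2558  0.1594] F [-0.8  0.4  0.4] w 0.798 0.0 t 8.4
[278. 162.]
[  0   1 233]
c [ 0.5069 -0.3074  0.016 ] rect [ 506.8 -308.7] [42.7 49.9] 61.4 circ [ 508.3 -305.7]
```

Run:
```python
from h import *
v=(cv2.imread("pics/w6.png"),)+shot("wrist")[1:]
p=proj(v,(.51,-.3045,.016))
for s in (12,16,22):
  for t in(120,160,190):
    b=top(v,p,50,sat=s,th=t); print(s,t,b[1]); report(v,b,.016)
```

```text
12 120 1674.5
c [ 0.5075 -0.3051  0.016 ] rect [ 508.2 -305.1] [50.7 51.9] 6.5 circ [ 507.9 -305. ]
12 160 1647.5
c [ 0.5076 -0.3053  0.016 ] rect [ 508.3 -305.6] [50.9 50.7] 5.5 circ [ 508.2 -305.2]
12 190 1583.5
c [ 0.5074 -0.3054  0.016 ] rect [ 507.9 -305.3] [49.  50.1] 49.7 circ [ 508.1 -305.1]
16 120 1694.0
c [ 0.5075 -0.3052  0.016 ] rect [ 508.2 -305. ] [51. 52.] 32.2 circ [ 508.1 -305. ]
16 160 1654.5
c [ 0.5076 -0.3054  0.016 ] rect [ 508.3 -305.6] [50.9 50.7] 5.5 circ [ 508.2 -305.2]
16 190 1583.5
c [ 0.5074 -0.3054  0.016 ] rect [ 507.9 -305.3] [49.  50.1] 49.7 circ [ 508.1 -305.1]
22 120 1723.5
c [ 0.5074 -0.3053  0.016 ] rect [ 507.7 -305.1] [52.3 51.6] 3.1 circ [ 507.5 -305.4]
22 160 1654.5
c [ 0.5076 -0.3054  0.016 ] rect [ 508.3 -305.6] [50.9 50.7] 5.5 circ [ 508.2 -305.2]
22 190 1583.5
c [ 0.5074 -0.3054  0.016 ] rect [ 507.9 -305.3] [49.  50.1] 49.7 circ [ 508.1 -305.1]
```

```bash
python3 -m pendant '16 -23 0 0 0 0 0.2;15.4 -23 0 0 0 0 0.2;0 0 35 0 0 0 0.2;0 0 35 0 0 0 0.2;0 0 35 0 0 0 0.2;0 0 25 0 0 0 0.2;0 0 10 0 0 0 0.2;0 0 5 0 0 0 0.2;0 0 0 0 0 0 0.2;0 0 0 0 0 0 0.2' >/dev/null; python3 -c "
from h import *
to(.5084,-.305,.0066,96.5)"
```

```text
shift [0.7 0.9 9.2] tooly 96.5 tilt [ 0.0012 -0.0007] turn 0.0 pos [ 0.5091 -0.3058  0.0158] F [ 0.8 -0.   0.4] w 0.8 0.0 t 9.3333
```

```bash
python3 -m pendant '0.5 1 4 0 0 0 0.2;0 0 4 0 0 0 0.2;0 0 0 0 0 0 0.2;0 0 0 0 0 0 1;0 0 0 0 0 0 1;0 0 0 0 0 0 1;0 0 0 0 0 0 1;0 0 0 0 0 0 1;0 0 0 0 0 0 1' 35 >/dev/null; python3 -c "
from h import *
to(.5084,-.305,.0066,96.5)"; python3 -m pendant '0 0 -20 0 0 0 1;0 0 -35 0 0 0 1;0 0 -35 0 0 0 1;0 0 -30 0 0 0 1;0 34 0 0 0 0 1;0 34 0 0 0 0 1;0 34 0 0 0 0 1;0 34 0 0 0 0 1;0 34 0 0 0 0 1;0 34 0 0 0 0 1;0 0 0 0 0 0 1;0 0 0 0 0 0 1'; python3 -c "
from h import *
to(.4801,-.0867,.06,96.5)"
```

```text
shift [-0.6 -0.2  0.2] tooly 96.5 tilt [ 0.0002 -0.0001] turn -0.0 pos [ 0.5077 -0.3048  0.0068] F [ 0.1 -0.6  2.7] w 0.554 35.0 t 10.0833
clock: 11.08
tool_pos: [0.4843, -0.1007, 0.1266]
ee_rot: [0.182, -3.136, 0.0]
wrist_force: [-0.2, -0.4, -0.5]
width: 0.556
grip_force: 35.0
shift [ 2.5 14.4 66.6] tooly 96.7 tilt [-0.0002 -0.    ] turn 0.003 pos [ 0.4843 -0.1007  0.1266] F [-0.2 -0.4 -0.5] w 0.556 35.0 t 11.0833
```

```bash
python3 -m pendant '2.5 14.4 30 0 0 0 1;0 0 25 0 0 0 1;0 0 10 0 0 0 1;0 0 0 0 0 0 1;0 0 0 0 0 0 1;0 0 0 0 0 0 1' >/dev/null ; python3 -c "
from h import *
to(.480,-.0867,.0508,96.5)"
```

```text
shift [ 1.2  2.4 11.7] tooly 96.4 tilt [ 0.0013 -0.0004] turn -0.001 pos [ 0.4815 -0.0889  0.0625] F [-0.2 -0.3 -1.2] w 0.556 35.0 t 11.5833
```

```bash
python3 -m pendant '0.8 1.5 3 0 0 0 1;0 0 0 0 0 0 1;0 0 0 0 0 0 1;0 0 0 0 0 0 1' >/dev/null ; python3 -c "
from h import *
to(.480,-.0867,.0508,96.5)"
```

```text
shift [-0.2 -0.   8.2] tooly 96.5 tilt [ 0.0008 -0.0002] turn -0.0 pos [ 0.4798 -0.0867  0.059 ] F [ 0.  -0.6 -1. ] w 0.557 35.0 t 11.9167
```

```bash
python3 -m pendant '0 0 3 0 0 0 1;0 0 3 0 0 0 1;0 0 0 0 0 0 1;0 0 0 0 0 0 1' |egrep 'pos|force' ; python3 -m pendant '0 0 2 0 0 0 1;0 0 1.5 0 0 0 1;0 0 0 0 0 0 1;0 0 0 0 0 0 1' |egrep 'pos|force'; python3 -c "
from h import *
to(.480,-.0867,.0508,96.5)"
```

```text
tool_pos: [0.4793, -0.0866, 0.0523]
wrist_force: [-0.6, -0.2, -2.1]
grip_force: 35.0
tool_pos: [0.4798, -0.0866, 0.0506]
wrist_force: [-6.6, 2.4, 24.1]
grip_force: 35.0
shift [-0.2 -0.1 -0.2] tooly 96.5 tilt [ 0.0004 -0.    ] turn -0.0 pos [ 0.4798 -0.0866  0.0506] F [-6.6  2.4 24.1] w 0.554 35.0 t 12.5833
```

```bash
python3 -m pendant '0 0 -1 0 0 0 0.25;0 0 0 0 0 0 0.25;0 0 0 0 0 0 0.25;0 0 0 0 0 0 0.25;0 0 -25 0 0 0 0.25;0 0 -40 0 0 0 0.25;0 0 -40 0 0 0 0.25;0 0 -40 0 0 0 0.25;-35 35 0 0 0 0 0.25;-35 35 0 0 0 0 0.25;0 35 0 0 0 0 0.25;0 0 0 0 0 0 0.25'
python3 - <<'E'
from h import *
v=shot("wrist","w7.png");to(0.55,0.1,.2,96.5)
s=shot("side","s7.png");print(plane(s,(275,150),.158),proj(v,plane(s,(275,150),.158)))
E
```

```text
clock: 13.58
tool_pos: [0.5279, 0.0179, 0.1949]
ee_rot: [-0.181, 3.136, 0.003]
wrist_force: [0.3, 1.1, -0.3]
width: 0.753
grip_force: 0.0
shift [-32.3  81.   -5.4] tooly 96.7 tilt [-0.0008  0.0005] turn 0.003 pos [0.5273 0.0158 0.1946] F [-0.2  0.2  0. ] w 0.753 0.0 t 13.6333
[0.58523012 0.1335863  0.158     ] [449.61991637 299.49804463]
```

View pics/w7.png

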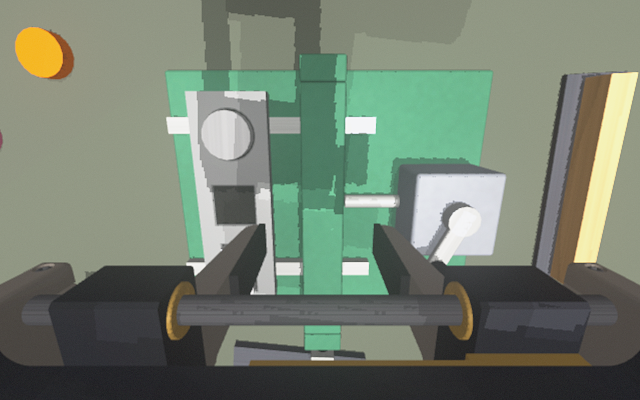

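```bash
python3 -m pendant '-35 25 -10 0 0 0 0.25;-35 25 -10 0 0 0 0.25;-35 25 -10 0 0 0 0.25;-20 5 0 0 0 0 0.25;0 0 0 0 0 0 0.25;0 0 0 0 0 0 0.25'>/dev/null
python3 - <<'E'
from h import *
import pickle
v=shot("wrist","w8.png");pickle.dump(v,open("w8.pkl","wb"));to(0.55,0.1,.2,96.5)
E
```

```text
shift [85.8  9.  22.5] tooly 96.4 tilt [-0.0022 -0.0008] turn -0.001 pos [0.6363 0.1007 0.2223] F [-0.   0.8 -0.5] w 0.749 0.0 t 14.2333
```

View pics/w8.png

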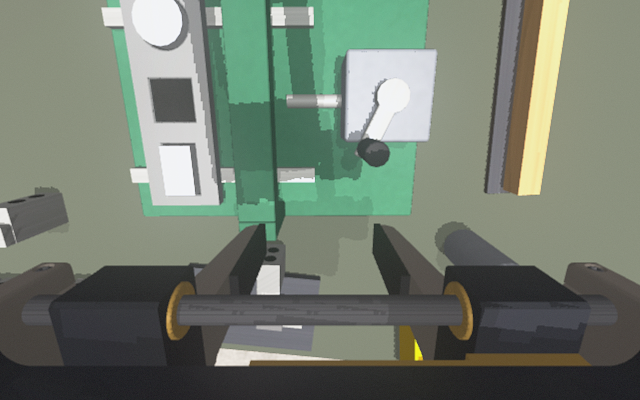

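Run:
```python
from h import *
import pickle
v=pickle.load(open("w8.pkl","rb"));g=cv2.cvtColor(v[0],cv2.COLOR_BGR2GRAY)
def dark(v,box,t):
    g=cv2.cvtColor(v[0],cv2.COLOR_BGR2GRAY);m=np.zeros(g.shape,bool);x0,x1,y0,y1=box;m[y0:y1,x0:x1]=g[y0:y1,x0:x1]<t
    return max(blobs(m,20),key=lambda b:b[1])
for t in(50,65,80):
    b=dark(v,(350,400,130,175),t);print(t,b[0].round(1),b[1],cv2.boundingRect(b[2]),plane(v,b[0],.133).round(4))
s=shot("side");s0=(cv2.imread("pics/side0.png"),)+s[1:]
b=dark(v,(350,400,130,175),65);q=dark(s0,(262,286,140,172),70);print("side",q[0],q[1],cv2.boundingRect(q[2]),tri(v,b[0],s0,q[0]))
h=cv2.cvtColor(v[0],cv2.COLOR_BGR2HSV)
m=np.zeros(g.shape,bool);m[75:118,372:416]=(g[75:118,372:416]>236);c=max(blobs(m,50),key=lambda b:b[1])
print("hub",c[1],cv2.minEnclosingCircle(c[2]),c[0],plane(v,(394,96),.106).round(4),g[96,394],g[70,365],g[125,378])
```

```text
Traceback (most recent call last):
ValueError: max() iterable argument is empty
```

Run:
```python
from h import *
import pickle
v=pickle.load(open("w8.pkl","rb"));g=cv2.cvtColor(v[0],cv2.COLOR_BGR2GRAY)
def dark(v,box,t):
    g=cv2.cvtColor(v[0],cv2.COLOR_BGR2GRAY);m=np.zeros(g.shape,bool);x0,x1,y0,y1=box;m[y0:y1,x0:x1]=g[y0:y1,x0:x1]<t
    return max(blobs(m,5),key=lambda b:b[1],default=None)
for t in(65,75,85):
    b=dark(v,(350,400,130,175),t)
    if b:print(t,b[0].round(1),b[1],cv2.boundingRect(b[2]),plane(v,b[0],.133).round(4))
s=shot("side");s0=(cv2.imread("pics/side0.png"),)+s[1:]
for t in (50,70,90):
    q=dark(s0,(262,286,140,172),t)
    if q:print("side",t,q[0],q[1],cv2.boundingRect(q[2]),b and tri(v,b[0],s0,q[0]))
for t in(200,225,240):
    m=np.zeros(g.shape,bool);m[75:118,372:416]=(g[75:118,372:416]>t);c=max(blobs(m,5),key=lambda b:b[1],default=None)
    if c:print("hub",t,c[1],cv2.minEnclosingCircle(c[2]),c[0])
print(plane(v,(394,96),.106).round(4),g[96,394],g[70,365],g[125,378],g[152,375],g[165,380])
```

```text
75 [370.  153.6] 297.5 (357, 139, 32, 28) [0.5873 0.1411 0.133 ]
85 [371.7 153.4] 449.0 (357, 138, 32, 29) [0.5869 0.1426 0.133 ]
side 70 [274.31382979 157.16312057] 94.0 (271, 149, 8, 18) (array([0.58645702, 0.14335506, 0.13078007]), np.float64(0.001417602926181018))
side 90 [274.13333333 156.76598639] 122.5 (270, 147, 9, 20) (array([0.58616585, 0.14313958, 0.13224028]), np.float64(0.0017677386812294024))
hub 200 1585.0 ((393.5, 96.0), 30.054216384887695) [395.84195584  96.04605678]
hub 225 1075.5 ((387.0, 96.0), 25.80707550048828) [391.3399969   96.07624361]
hub 240 890.0 ((388.78570556640625, 99.21428680419922), 22.502939224243164) [391.86797753  97.58614232]
[0.5333 0.1603 0.106 ] 243 226 243 75 78
```

```bash
python3 -c "
from h import *
to(.5864,.143,.122,96.5)"; python3 -m pendant '20 20 0 0 0 0 0.3;20 25 0 0 0 0 0.3;4 2 0 0 0 0 0.3;0 0 0 0 0 0 0.3;0 0 0 0 0 0 0.3;0 0 0 0 0 0 0.3' >/dev/null; python3 -c "
from h import *
to(.5864,.143,.122,96.5)"
```

```text
shift [ 44.3  47.8 100.6] tooly 96.4 tilt [-0.0022 -0.0007] turn -0.001 pos [0.6359 0.1005 0.2225] F [-0.5  1.  -0.7] w 0.747 0.0 t 14.2833
shift [  2.3   0.5 101.7] tooly 96.4 tilt [ 0.0007 -0.0002] turn -0.001 pos [0.5887 0.1427 0.2237] F [-0.   0.8 -0.7] w 0.696 0.0 t 14.7833
```

```bash
python3 -m pendant '2 0.5 25 0 0 0 0.3;0 0 35 0 0 0 0.3;0 0 30 0 0 0 0.3;0 0 11 0 0 0 0.3;0 0 0 0 0 0 0.3;0 0 0 0 0 0 1;0 0 0 0 0 0 1;0 0 0 0 0 0 1;0 0 0 0 0 0 1;0 0 0 0 0 0 1;0 0 0 0 0 0 1;0 0 0 0 0 0 1' 15
python3 - <<'E'
from h import *
to(.5864,.143,.122,96.5)
for k in range(4):
  out=[]
  for i in range(12):
    a=[np.radians(-18-90*k-7.5*j) for j in(i,i+1)]
    d=.0550*1000*np.array([np.cos(a[1])-np.cos(a[0]),np.sin(a[1])-np.sin(a[0])])
    t=np.radians(186.4);s=np.radians(96.4)
    out.append("%.1f %.1f"%(d@[np.cos(t),np.sin(t)],d@[np.cos(s),np.sin(s)]))
  print(out, "end",.5333+.055*np.cos(a[1]),.1603+.055*np.sin(a[1]))
E
```

```text
clock: 15.78
tool_pos: [0.5865, 0.1441, 0.1229]
ee_rot: [-0.178, 3.136, -0.0]
wrist_force: [-1.0, -0.9, 1.8]
width: 0.236
grip_force: 15.0
shift [ 0.2 -1.   0.9] tooly 96.5 tilt [ 0.0009 -0.    ] turn -0.0 pos [0.5865 0.1441 0.1229] F [-1.  -0.9  1.8] w 0.236 15.0 t 15.7833
['3.4 -6.3', '4.2 -5.8', '4.9 -5.2', '5.6 -4.6', '6.1 -3.8', '6.6 -3.0', '6.9 -2.1', '7.1 -1.2', '7.2 -0.2', '7.2 0.7', '7.0 1.6', '6.7 2.5'] end 0.5163040653093779 0.10799189160376654
['6.3 3.4', '5.8 4.2', '5.2 4.9', '4.6 5.6', '3.8 6.1', '3.0 6.6', '2.1 6.9', '1.2 7.1', '0.2 7.2', '-0.7 7.2', '-1.6 7.0', '-2.5 6.7'] end 0.48099189160376654 0.1772959346906221
['-3.4 6.3', '-4.2 5.8', '-4.9 5.2', '-5.6 4.6', '-6.1 3.8', '-6.6 3.0', '-6.9 2.1', '-7.1 1.2', '-7.2 0.2', '-7.2 -0.7', '-7.0 -1.6', '-6.7 -2.5'] end 0.5502959346906221 0.21260810839623345
['-6.3 -3.4', '-5.8 -4.2', '-5.2 -4.9', '-4.6 -5.6', '-3.8 -6.1', '-3.0 -6.6', '-2.1 -6.9', '-1.2 -7.1', '-0.2 -7.2', '0.7 -7.2', '1.6 -7.0', '2.5 -6.7'] end 0.5856081083962335 0.1433040653093779
```

```bash
python3 -m pendant '3.4 -6.3 0 0 0 0 1;4.2 -5.8 0 0 0 0 1;4.9 -5.2 0 0 0 0 1;5.6 -4.6 0 0 0 0 1;6.1 -3.8 0 0 0 0 1;6.6 -3 0 0 0 0 1;0 0 0 0 0 0 1;0 0 0 0 0 0 1'
python3 - <<'E'
from h import *
a=np.radians(-18-45);to(.5333+.055*np.cos(a),.1603+.055*np.sin(a),.122,96.5)
E
```

```text
clock: 16.45
tool_pos: [0.5577, 0.111, 0.1228]
ee_rot: [0.177, -3.136, 0.001]
wrist_force: [-1.3, -1.4, 8.5]
width: 0.238
grip_force: 15.0
shift [-0.6  0.2  0.8] tooly 96.5 tilt [-0.0007 -0.0006] turn -0.001 pos [0.5577 0.111  0.1228] F [-1.3 -1.4  8.5] w 0.238 15.0 t 16.45
```

```bash
python3 -m pendant '6.9 -2.1 0 0 0 0 1;7.1 -1.2 0 0 0 0 1;7.2 -0.2 0 0 0 0 1;7.2 0.7 0 0 0 0 1;7 1.6 0 0 0 0 1;6.7 2.5 0 0 0 0 1;6.3 3.4 0 0 0 0 1;5.8 4.2 0 0 0 0 1;5.2 4.9 0 0 0 0 1;4.6 5.6 0 0 0 0 1;3.8 6.1 0 0 0 0 1;3 6.6 0 0 0 0 1' >/dev/null
python3 - <<'E'
from h import *
a=np.radians(-18-135);to(.5333+.055*np.cos(a),.1603+.055*np.sin(a),.122,96.5)
E
```

```text
shift [ 0.5 -0.2  0.8] tooly 96.5 tilt [ 0.0016 -0.0004] turn -0.0 pos [0.4848 0.1356 0.1228] F [ 4.3 -0.2  6. ] w 0.235 15.0 t 17.45
```

```bash
python3 -m pendant '2.1 6.9 0 0 0 0 1;1.2 7.1 0 0 0 0 1;0.2 7.2 0 0 0 0 1;-0.7 7.2 0 0 0 0 1;-1.6 7 0 0 0 0 1;-2.5 6.7 0 0 0 0 1;-3.4 6.3 0 0 0 0 1;-4.2 5.8 0 0 0 0 1;-4.9 5.2 0 0 0 0 1;-5.6 4.6 0 0 0 0 1;-6.1 3.8 0 0 0 0 1;-6.6 3 0 0 0 0 1' >/dev/null
python3 - <<'E'
from h import *
a=np.radians(-18-225);to(.5333+.055*np.cos(a),.1603+.055*np.sin(a),.122,96.5)
E
python3 -m pendant '-6.9 2.1 0 0 0 0 1;-7.1 1.2 0 0 0 0 1;-7.2 0.2 0 0 0 0 1;-7.2 -0.7 0 0 0 0 1;-7 -1.6 0 0 0 0 1;-6.7 -2.5 0 0 0 0 1;-6.3 -3.4 0 0 0 0 1;-5.8 -4.2 0 0 0 0 1;-5.2 -4.9 0 0 0 0 1;-4.6 -5.6 0 0 0 0 1;-3.8 -6.1 0 0 0 0 1;-3 -6.6 0 0 0 0 1' >/dev/null
python3 - <<'E'
from h import *
a=np.radians(-18-315);to(.5333+.055*np.cos(a),.1603+.055*np.sin(a),.122,96.5)
v=shot("wrist","w9.png")
E
```

```text
shift [-0.4  0.   0.7] tooly 96.5 tilt [-0.001  -0.0012] turn 0.0 pos [0.5079 0.2093 0.1227] F [-2.3 -3.  11.4] w 0.238 15.0 t 18.45
shift [ 0.6 -0.7  0.9] tooly 96.5 tilt [0.0007 0.0008] turn -0.0 pos [0.5828 0.1861 0.1229] F [0.3 2.8 6. ] w 0.237 15.0 t 19.45
```

View pics/w9.png

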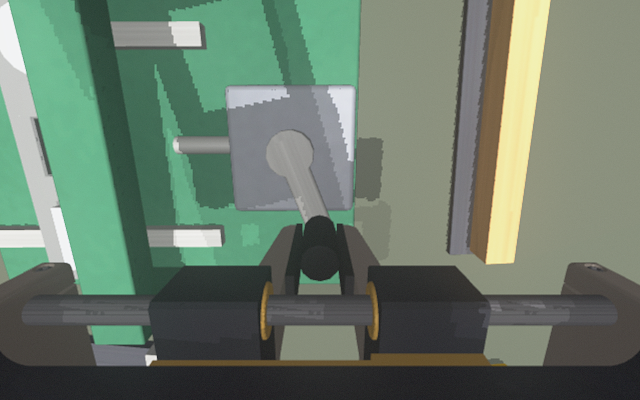

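```bash
python3 -m pendant '-1.7 -7.2 0 0 0 0 1;-1.2 -7.1 0 0 0 0 1;-0.2 -7.2 0 0 0 0 1;0.7 -7.2 0 0 0 0 1;1.6 -7 0 0 0 0 1;2.5 -6.7 0 0 0 0 1;3.4 -6.3 0 0 0 0 1;4.2 -5.8 0 0 0 0 1;4.9 -5.2 0 0 0 0 1;5.6 -4.6 0 0 0 0 1;6.1 -3.8 0 0 0 0 1;6.6 -3 0 0 0 0 1' >/dev/null
python3 - <<'E'
from h import *
a=np.radians(-18-45);to(.5333+.055*np.cos(a),.1603+.055*np.sin(a),.122,96.5)
E
python3 -m pendant '6.9 -2.1 0 0 0 0 1;7.1 -1.2 0 0 0 0 1;7.2 -0.2 0 0 0 0 1;7.2 0.7 0 0 0 0 1;7 1.6 0 0 0 0 1;6.7 2.5 0 0 0 0 1;6.3 3.4 0 0 0 0 1;5.8 4.2 0 0 0 0 1;5.2 4.9 0 0 0 0 1;4.6 5.6 0 0 0 0 1;3.8 6.1 0 0 0 0 1;3 6.6 0 0 0 0 1' >/dev/null
python3 - <<'E'
from h import *
a=np.radians(-18-135);to(.5333+.055*np.cos(a),.1603+.055*np.sin(a),.122,96.5)
E
```

```text
shift [-0.1  0.1  0.8] tooly 96.5 tilt [0.0008 0.0001] turn -0.001 pos [0.5581 0.1111 0.1228] F [1.1 2.7 6.2] w 0.233 15.0 t 20.5
shift [ 0.5 -0.2  0.8] tooly 96.5 tilt [ 0.0021 -0.0002] turn -0.0 pos [0.4848 0.1356 0.1228] F [6.2 1.3 4.3] w 0.239 15.0 t 21.5
```

```bash
python3 -m pendant '2.1 6.9 0 0 0 0 1;1.2 7.1 0 0 0 0 1;0.2 7.2 0 0 0 0 1;-0.7 7.2 0 0 0 0 1;-1.6 7 0 0 0 0 1;-2.5 6.7 0 0 0 0 1;-3.4 6.3 0 0 0 0 1;-4.2 5.8 0 0 0 0 1;-4.9 5.2 0 0 0 0 1;-5.6 4.6 0 0 0 0 1;-6.1 3.8 0 0 0 0 1;-6.6 3 0 0 0 0 1' >/dev/null
python3 - <<'E'
from h import *
a=np.radians(-18-225);to(.5333+.055*np.cos(a),.1603+.055*np.sin(a),.122,96.5)
E
python3 -m pendant '-6.9 2.1 0 0 0 0 1;-7.1 1.2 0 0 0 0 1;-7.2 0.2 0 0 0 0 1;-7.2 -0.7 0 0 0 0 1;-7 -1.6 0 0 0 0 1;-6.7 -2.5 0 0 0 0 1;-6.3 -3.4 0 0 0 0 1;-5.8 -4.2 0 0 0 0 1;-5.2 -4.9 0 0 0 0 1;-4.6 -5.6 0 0 0 0 1;-3.8 -6.1 0 0 0 0 1;-3 -6.6 0 0 0 0 1' >/dev/null
python3 - <<'E'
from h import *
a=np.radians(-18-315);to(.5333+.055*np.cos(a),.1603+.055*np.sin(a),.122,96.5)
E
```

```text
shift [-0.9  0.3  0.7] tooly 96.5 tilt [-0.0015 -0.0015] turn 0.0 pos [0.5074 0.209  0.1227] F [-1.6 -2.2 11.5] w 0.237 15.0 t 22.5
shift [ 0.5 -0.7  0.9] tooly 96.5 tilt [0.0011 0.0009] turn -0.0 pos [0.5827 0.186  0.1229] F [2.6 4.2 6.5] w 0.237 15.0 t 23.5
```

```bash
python3 -m pendant '-1.8 -7.1 0 0 0 0 1;-1.2 -7.1 0 0 0 0 1;-0.2 -7.2 0 0 0 0 1;0.7 -7.2 0 0 0 0 1;1.6 -7 0 0 0 0 1;2 -5.5 0 0 0 0 1;0 0 0 0 0 0 1;0 0 0 0 0 0 1' |egrep 'pos|force'; python3 -m pendant '0.6 -1.8 0 0 0 0 1;0 0 0 0 0 0 1;0 0 0 0 0 0 1' |egrep 'pos|force'; python3 -m pendant '0.6 -1.5 0 0 0 0 1;0 0 0 0 0 0 1;0 0 0 0 0 0 1' |egrep 'pos|force'
python3 - <<'E'
from h import *
v=shot("wrist","w10.png");s=shot("side","s10.png");c=shot("scene","c10.png")
cv2.imwrite("pics/v10.png",np.hstack([cv2.resize(s[0][150:300,180:400],(440,300)),cv2.resize(v[0][0:300,0:360],(360,300))]))
E
```

```text
tool_pos: [0.5847, 0.15, 0.1228]
wrist_force: [-3.5, 29.3, 5.5]
grip_force: 15.0
tool_pos: [0.5844, 0.1485, 0.1228]
wrist_force: [-2.6, 29.3, 4.6]
grip_force: 15.0
tool_pos: [0.584, 0.147, 0.1228]
wrist_force: [-3.1, 29.3, 4.9]
grip_force: 15.0
```

View pics/v10.png

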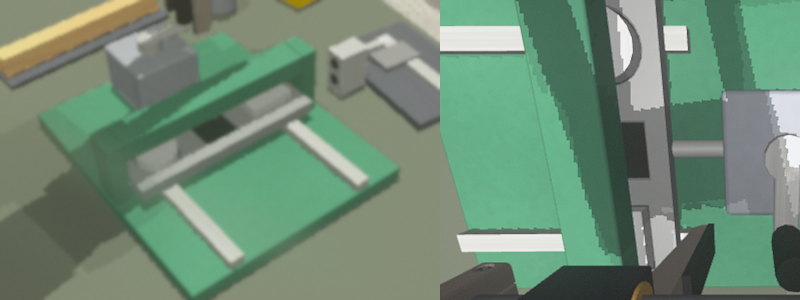

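Run:
```python
from h import *
v=shot("wrist");to(.5865,.1441,.122,96.5)
v=(cv2.imread("pics/w10.png"),)+v[1:]
for P in((.5865,.1441,.108),(.5865,.1441,.158),(.5333,.1603,.106)):print(proj(v,P))
cv2.imwrite("pics/v11.png",cv2.resize(v[0][100:300,220:420],(600,600)))
```

```text
shift [-2.2 -3.2  0.7] tooly 96.4 tilt [-0.0006  0.0086] turn -0.002 pos [0.584  0.147  0.1228] F [-2.3 29.8  4.8] w 0.631 15.0 t 24.8667
[315.33424889 233.84918042]
[314.93539768 270.58814131]
[348.65744495 160.11650119]
```

View pics/v11.png

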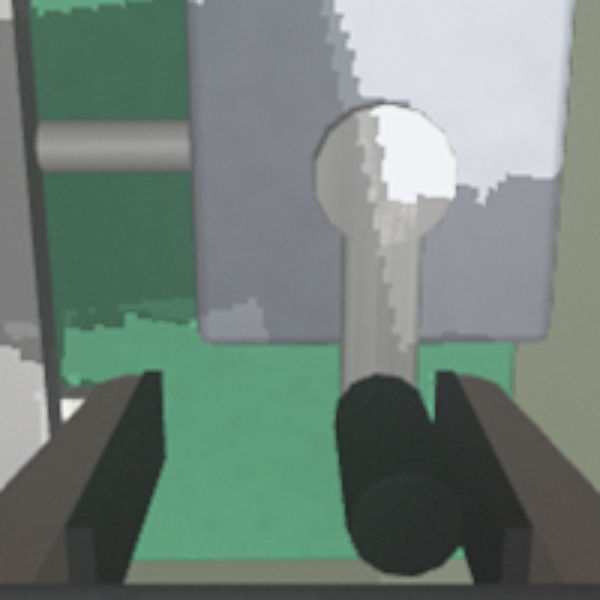

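Run:
```python
from h import *
import pickle
v=shot("wrist");w8=pickle.load(open("w8.pkl","rb"))
n=np.radians(6.5);ex=np.array([np.cos(n),np.sin(n)]);ey=np.array([-ex[1],ex[0]]);o=np.array([.5602,-.0777])
def prof(v,r,c0,c1):
    g=cv2.cvtColor(v[0],cv2.COLOR_BGR2GRAY).astype(int);s=v[0].astype(int)
    print("row",r)
    for c in range(c0,c1,2):
        p=plane(v,(c,r),.05)[:2]-o;print(c,v[0][r,c],"fx %.1f fy %.1f"%(p@ex*1000,p@ey*1000))
prof(v,120,206,244)
prof(w8,60,192,216)
for q in((.6398,-.0686),(.4804,-.0867)):print((np.array(q)-o)@ey)
```

```text
row 120
206 [127 129 128] fx -25.4 fy 127.9
208 [126 127 127] fx -25.4 fy 129.5
210 [125 126 125] fx -25.4 fy 131.2
212 [127 127 127] fx -25.4 fy 132.8
214 [129 130 128] fx -25.4 fy 134.4
216 [126 127 125] fx -25.4 fy 136.1
218 [126 127 127] fx -25.4 fy 137.7
220 [125 127 126] fx -25.4 fy 139.3
222 [128 130 129] fx -25.4 fy 141.0
224 [125 125 124] fx -25.4 fy 142.6
226 [71 71 68] fx -25.4 fy 144.3
228 [72 73 70] fx -25.3 fy 145.9
230 [74 80 70] fx -25.3 fy 147.5
232 [ 90 111  71] fx -25.3 fy 149.2
234 [ 88 111  71] fx -25.3 fy 150.8
236 [ 91 110  74] fx -25.3 fy 152.4
238 [ 88 109  71] fx -25.3 fy 154.1
240 [ 89 110  72] fx -25.3 fy 155.7
242 [ 88 107  70] fx -25.3 fy 157.4
row 60
192 [215 215 215] fx -41.9 fy 28.0
194 [150 150 147] fx -41.9 fy 30.2
196 [153 153 152] fx -41.9 fy 32.4
198 [153 153 152] fx -41.9 fy 34.6
200 [154 152 152] fx -41.9 fy 36.8
202 [152 152 151] fx -41.9 fy 39.0
204 [143 141 140] fx -41.9 fy 41.2
206 [85 85 82] fx -41.9 fy 43.4
208 [85 85 80] fx -41.9 fy 45.6
210 [ 92 106  81] fx -41.9 fy 47.8
212 [101 121  83] fx -41.9 fy 50.0
214 [107 130  86] fx -41.9 fy 52.3
3.05280707315822e-05
9.146975758967876e-05
```

Run:
```python
from h import *
import pickle
w8=pickle.load(open("w8.pkl","rb"));w10=shot("wrist");w1=pickle.load(open("w1.pkl","rb"))
n=np.radians(6.5);ex=np.array([np.cos(n),np.sin(n)]);ey=np.array([-ex[1],ex[0]]);o=np.array([.5602,-.0777])
def prof(v,r,c0,c1,st):
    print("row",r)
    for c in range(c0,c1,st):
        p=plane(v,(c,r),.108)[:2]-o;print(c,v[0][r,c],"%.1f %.1f"%(p@ex*1000,p@ey*1000),end=" | ")
    print()
prof(w8,80,210,290,3)
prof(w10,60,60,180,4)
p=[plane(w1,(230,r),.108)[:2]-o for r in range(0,60,4)]
for r,q in zip(range(0,60,4),p):print(r,w1[0][r,230],"%.1f"%(q@ey*1000),end=" | ")
```

```text
row 80
210 [81 83 79] -13.8 66.6 | 213 [ 96 115  78] -13.8 69.4 | 216 [105 129  84] -13.8 72.2 | 219 [ 93 112  76] -13.8 75.0 | 222 [ 95 113  76] -13.8 77.8 | 225 [ 89 109  71] -13.8 80.6 | 228 [130 164  99] -13.8 83.4 | 231 [135 171 102] -13.8 86.2 | 234 [131 168  99] -13.8 89.0 | 237 [134 169 101] -13.8 91.8 | 240 [135 170 103] -13.8 94.6 | 243 [136 171 104] -13.8 97.3 | 246 [135 170 102] -13.8 100.1 | 249 [134 170 102] -13.8 102.9 | 252 [132 168 101] -13.8 105.7 | 255 [134 171 101] -13.8 108.5 | 258 [133 171 101] -13.8 111.3 | 261 [136 172 104] -13.8 114.1 | 264 [135 170 100] -13.8 116.9 | 267 [130 164  97] -13.8 119.7 | 270 [66 82 53] -13.8 122.5 | 273 [76 96 60] -13.8 125.3 | 276 [128 164  98] -13.8 128.1 | 279 [129 163  97] -13.8 130.9 | 282 [126 161  96] -13.8 133.7 | 285 [127 160  95] -13.8 136.5 | 288 [127 161  97] -13.8 139.3 | 
row 60
60 [145 184 109] -59.6 67.3 | 64 [144 183 111] -59.6 69.7 | 68 [145 183 110] -59.6 72.0 | 72 [143 181 108] -59.6 74.4 | 76 [143 183 107] -59.6 76.7 | 80 [144 182 109] -59.6 79.1 | 84 [141 180 105] -59.6 81.4 | 88 [138 177 105] -59.6 83.7 | 92
[... 336 characters left out ...]
9.6 | 136 [ 87 107  67] -59.6 111.9 | 140 [ 89 111  70] -59.6 114.3 | 144 [ 90 111  71] -59.6 116.7 | 148 [131 165  97] -59.6 119.0 | 152 [100 124  79] -59.6 121.4 | 156 [66 79 57] -59.6 123.7 | 160 [69 82 60] -59.6 126.1 | 164 [67 77 57] -59.6 128.4 | 168 [69 79 61] -59.6 130.8 | 172 [100 106  98] -59.6 133.1 | 176 [166 166 166] -59.6 135.5 | 
0 [147 189 109] 107.7 | 4 [147 193 112] 104.8 | 8 [144 186 108] 101.8 | 12 [146 185 107] 98.9 | 16 [143 185 106] 95.9 | 20 [145 185 107] 92.9 | 24 [149 190 112] 89.9 | 28 [146 189 110] 86.9 | 32 [151 192 113] 83.8 | 36 [ 85 106  68] 80.7 | 40 [68 83 56] 77.6 | 44 [69 83 53] 74.5 | 48 [ 90 113  69] 71.4 | 52 [ 90 111  72] 68.2 | 56 [ 92 114  73] 65.1 |
```

Run:
```python
import cv2,numpy as np
a=cv2.imread("pics/w8.png")[0:200,90:430];b=cv2.imread("pics/w10.png")[0:260,0:340]
cv2.imwrite("pics/v12.png",np.hstack([cv2.resize(a,(400,235)),cv2.resize(b,(400,306))[:235]])) if 0 else cv2.imwrite("pics/v12.png",cv2.resize(b,(784,600)))
```

```text
(no output)
```

View pics/v12.png

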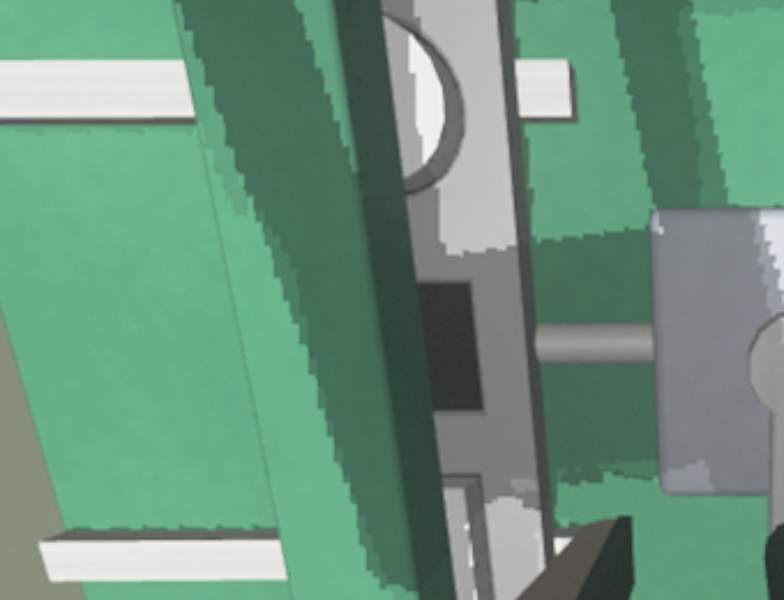

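```bash
python3 -m pendant '0 0 0 0 0 0 0.3;0 5 0 0 0 0 0.3;-4 7 0 0 0 0 0.3;-2 7 0 0 0 0 0.3;0 0 0 0 0 0 0.3;0 0 0 0 0 0 0.3' >/dev/null; python3 -c "
from h import *
to(.5878,.1665,.122,96.5)"
```

```text
shift [-0.1  5.7 -0.1] tooly 96.5 tilt [-0.0012 -0.0007] turn 0.0 pos [0.5884 0.1608 0.1219] F [ 0.2 -0.  -0.3] w 0.695 0.0 t 25.4667
```

```bash
python3 -m pendant '0 5 0 0 0 0 0.4;0 0 0 0 0 0 1;0 0 0 0 0 0 1;0 0 0 0 0 0 1;0 0 0 0 0 0 1;0 0 0 0 0 0 1;0 0 0 0 0 0 1;0 0 0 0 0 0 1;0 0 0 0 0 0 1' 20 >/dev/null; python3 -c "
from h import *
to(.5878,.1665,.122,96.5)"; python3 -m pendant '0 -2 0 0 0 0 1;0 0 0 0 0 0 1;0 0 0 0 0 0 1' |egrep 'pos|force|width'
```

```text
shift [ 0.5 -0.2  0.5] tooly 96.5 tilt [0.     0.0015] turn -0.001 pos [0.5882 0.1668 0.1225] F [ 0.2  4.9 -0.1] w 0.235 20.0 t 26.2167
tool_pos: [0.5883, 0.1664, 0.1225]
wrist_force: [-1.8, 13.8, -0.9]
width: 0.239
grip_force: 20.0
```

```bash
python3 -m pendant '0.5 8.7 0 0 0 0 1;1.4 7.1 0 0 0 0 1;2.3 6.8 0 0 0 0 1;3.2 6.4 0 0 0 0 1;4 6 0 0 0 0 1;4.7 5.4 0 0 0 0 1;5.4 4.7 0 0 0 0 1;6 4 0 0 0 0 1;6.4 3.2 0 0 0 0 1;6.8 2.3 0 0 0 0 1;7.1 1.4 0 0 0 0 1;7.2 0.5 0 0 0 0 1' >/dev/null
python3 - <<'E'
from h import *
a=np.radians(96.4);to(.5333+.055*np.cos(a),.1603+.055*np.sin(a),.122,96.5)
E
python3 -m pendant '7.2 -0.5 0 0 0 0 1;7.1 -1.4 0 0 0 0 1;6.8 -2.3 0 0 0 0 1;6.4 -3.2 0 0 0 0 1;6 -4 0 0 0 0 1;5.4 -4.7 0 0 0 0 1;4.7 -5.4 0 0 0 0 1;4 -6 0 0 0 0 1;3.2 -6.4 0 0 0 0 1;2.3 -6.8 0 0 0 0 1;1.4 -7.1 0 0 0 0 1;0.5 -7.2 0 0 0 0 1' >/dev/null
python3 - <<'E'
from h import *
a=np.radians(186.4);to(.5333+.055*np.cos(a),.1603+.055*np.sin(a),.122,96.5)
E
```

```text
shift [-0.4 -0.1  0.5] tooly 96.5 tilt [0.0002 0.0015] turn -0.0 pos [0.5267 0.2151 0.1225] F [ 2.5  3.4 -1. ] w 0.238 20.0 t 27.4667
shift [0.3 2.2 0.4] tooly 96.5 tilt [ 0.0003 -0.0002] turn -0.0 pos [0.4792 0.152  0.1224] F [1.  2.  1.3] w 0.235 20.0 t 28.4667
```

```bash
python3 -m pendant '-0.2 -6 0 0 0 0 1;-1.4 -7.1 0 0 0 0 1;-2.3 -6.8 0 0 0 0 1;-3.2 -6.4 0 0 0 0 1;-4 -6 0 0 0 0 1;-4.7 -5.4 0 0 0 0 1;-5.4 -4.7 0 0 0 0 1;-6 -4 0 0 0 0 1;-6.4 -3.2 0 0 0 0 1;-6.8 -2.3 0 0 0 0 1;-7.1 -1.4 0 0 0 0 1;-7.2 -0.5 0 0 0 0 1' >/dev/null
python3 - <<'E'
from h import *
a=np.radians(276.4);to(.5333+.055*np.cos(a),.1603+.055*np.sin(a),.122,96.5)
E
python3 -m pendant '-7.2 0.5 0 0 0 0 1;-7.1 1.4 0 0 0 0 1;-6.8 2.3 0 0 0 0 1;-6.4 3.2 0 0 0 0 1;-6 4 0 0 0 0 1;-5.4 4.7 0 0 0 0 1;-4.7 5.4 0 0 0 0 1;-4 6 0 0 0 0 1;-3.2 6.4 0 0 0 0 1;-2.3 6.8 0 0 0 0 1;-1.4 7.1 0 0 0 0 1;-0.5 7.2 0 0 0 0 1' >/dev/null
python3 - <<'E'
from h import *
a=np.radians(6.4);to(.5333+.055*np.cos(a),.1603+.055*np.sin(a),.122,96.5)
E
```

```text
shift [-0.  -0.   0.3] tooly 96.5 tilt [-0.0017  0.0006] turn -0.001 pos [0.5394 0.1057 0.1223] F [-2.4  7.3  4. ] w 0.234 20.0 t 29.4667
shift [0.3 0.4 0.4] tooly 96.5 tilt [ 0.    -0.001] turn -0.0 pos [0.5883 0.1661 0.1224] F [ 0.2 -3.6  4.5] w 0.236 20.0 t 30.4667
```

One turn back; second turn.

```bash
python3 -m pendant '0.5 7.2 0 0 0 0 1;1.4 7.1 0 0 0 0 1;2.3 6.8 0 0 0 0 1;3.2 6.4 0 0 0 0 1;4 6 0 0 0 0 1;4.7 5.4 0 0 0 0 1;5.4 4.7 0 0 0 0 1;6 4 0 0 0 0 1;6.4 3.2 0 0 0 0 1;6.8 2.3 0 0 0 0 1;7.1 1.4 0 0 0 0 1;7.2 0.5 0 0 0 0 1' >/dev/null
python3 - <<'E'
from h import *
a=np.radians(96.4);to(.5333+.055*np.cos(a),.1603+.055*np.sin(a),.122,96.5)
E
python3 -m pendant '7.2 -0.5 0 0 0 0 1;7.1 -1.4 0 0 0 0 1;6.8 -2.3 0 0 0 0 1;6.4 -3.2 0 0 0 0 1;6 -4 0 0 0 0 1;5.4 -4.7 0 0 0 0 1;4.7 -5.4 0 0 0 0 1;4 -6 0 0 0 0 1;3.2 -6.4 0 0 0 0 1;2.3 -6.8 0 0 0 0 1;1.4 -7.1 0 0 0 0 1;0.5 -6.5 0 0 0 0 1' >/dev/null
python3 - <<'E'
from h import *
a=np.radians(186.4);to(.5333+.055*np.cos(a),.1603+.055*np.sin(a),.122,96.5)
E
```

```text
shift [-0.9 -0.3  0.4] tooly 96.5 tilt [0.0001 0.0002] turn -0.0 pos [0.5263 0.2151 0.1224] F [ 2.4 -0.7  3.3] w 0.231 20.0 t 31.4667
shift [ 0.1 -0.   0.4] tooly 96.5 tilt [0.0004 0.0004] turn -0.001 pos [0.4787 0.1542 0.1224] F [6.2 2.6 0.1] w 0.237 20.0 t 32.4667
```

```bash
python3 -m pendant '-0.4 -7.2 0 0 0 0 1;-1.4 -7.1 0 0 0 0 1;-2.3 -6.8 0 0 0 0 1;-3.2 -6.4 0 0 0 0 1;-4 -6 0 0 0 0 1;-4.7 -5.4 0 0 0 0 1;-5.4 -4.7 0 0 0 0 1;-6 -4 0 0 0 0 1;-6.4 -3.2 0 0 0 0 1;-6.8 -2.3 0 0 0 0 1;-7.1 -1.4 0 0 0 0 1;-7.2 -0.5 0 0 0 0 1' >/dev/null
python3 - <<'E'
from h import *
a=np.radians(276.4);to(.5333+.055*np.cos(a),.1603+.055*np.sin(a),.122,96.5)
E
python3 -m pendant '-7.2 0.5 0 0 0 0 1;-7.1 1.4 0 0 0 0 1;-6.8 2.3 0 0 0 0 1;-6.4 3.2 0 0 0 0 1;-6 4 0 0 0 0 1;-5.4 4.7 0 0 0 0 1;-4.7 5.4 0 0 0 0 1;-4 6 0 0 0 0 1;-3.2 6.4 0 0 0 0 1;-2.3 6.8 0 0 0 0 1;-1.4 7.1 0 0 0 0 1;-0.2 6 0 0 0 0 1' >/dev/null
python3 - <<'E'
from h import *
a=np.radians(6.4);to(.5333+.055*np.cos(a),.1603+.055*np.sin(a),.122,96.5)
E
python3 -m pendant '0 1.2 0 0 0 0 1;0 1.5 0 0 0 0 1;0 0 0 0 0 0 1;0 0 0 0 0 0 1' |egrep 'pos|force|width'
```

```text
shift [-0.6 -0.1  0.3] tooly 96.5 tilt [-0.0022 -0.0006] turn -0.0 pos [0.5388 0.1057 0.1223] F [-2.4  1.4  6.5] w 0.234 20.0 t 33.4667
shift [0.2 1.  0.5] tooly 96.5 tilt [ 0.0006 -0.0011] turn -0.0 pos [0.5883 0.1655 0.1225] F [ 4.  -2.3  2.9] w 0.236 20.0 t 34.4667
tool_pos: [0.5881, 0.1672, 0.1225]
wrist_force: [4.8, -5.7, 2.4]
width: 0.233
grip_force: 20.0
```

```bash
python3 -m pendant '0 2 0 0 0 0 1;0 0 0 0 0 0 1;0 0 0 0 0 0 1' |egrep 'pos|force|width';  python3 -m pendant '0 1 0 0 0 0 1;0 0 0 0 0 0 1;0 0 0 0 0 0 1' |egrep 'pos|force|width'
```

```text
tool_pos: [0.588, 0.1675, 0.1225]
wrist_force: [5.7, -15.4, 3.7]
width: 0.233
grip_force: 20.0
tool_pos: [0.588, 0.1677, 0.1225]
wrist_force: [7.5, -18.2, 4.8]
width: 0.235
grip_force: 20.0
```

```bash
python3 -m pendant '0 -2.5 0 0 0 0 1;0 0 0 0 0 0 0.3;0 0 0 0 0 0 0.3;0 0 0 0 0 0 0.3;0 0 -25 0 0 0 0.3;0 0 -40 0 0 0 0.3;0 0 -40 0 0 0 0.3;0 0 -20 0 0 0 0.3;0 0 0 0 0 0 0.3' >/dev/null
python3 - <<'E'
from h import *
import pickle
v=shot("wrist","w13.png");pickle.dump(v,open("w13.pkl","wb"));to(.65,.25,.25,96.5)
E
python3 -m pendant '-20 30 0 0 0 0 0.3;-30 30 0 0 0 0 0.3;-20 30 0 0 0 0 0.3;0 0 0 0 0 0 0.3;0 0 0 0 0 0 0.3' >/dev/null
python3 - <<'E'
from h import *
import pickle
v=shot("wrist","w14.png");pickle.dump(v,open("w14.pkl","wb"));to(.65,.25,.25,96.5)
w=pickle.load(open("w13.pkl","rb"))
cs=[]
for u in(w,v):
    h=cv2.cvtColor(u[0],cv2.COLOR_BGR2HSV)
    m=(h[...,0]>12)&(h[...,0]<32)&(h[...,1]>60)&(h[...,2]>200);m[230:]=False
    b=max(blobs(m,100),key=lambda b:b[1]);cs.append(b);print(b[0],b[1],cv2.boundingRect(b[2]));report(u,b,.04)
x,y=map(int,cs[1][0]);print(cv2.cvtColor(v[0],cv2.COLOR_BGR2HSV)[y,x-40:x+40:5].tolist())
E
```

```text
shift [-70.6  72.6   0.1] tooly 96.5 tilt [0.0036 0.0013] turn 0.0 pos [0.5881 0.1699 0.2497] F [ 0.3 -0.  -0.9] w 0.7 0.0 t 36.1
shift [ -3.3 -16.5  -5.2] tooly 96.6 tilt [-0.0039 -0.0017] turn 0.001 pos [0.6448 0.266  0.2448] F [ 0.2 -0.1 -1.6] w 0.698 0.0 t 36.5667
[463.91359415 122.3735341 ] 3553.0 (446, 6, 38, 210)
c [0.4984 0.349  0.04  ] rect [496.5 346.9] [259.8  28.6] 9.5 circ [496.2 348.1]
[398.68785038  86.2658763 ] 3627.0 (387, 0, 27, 173)
c [0.5193 0.3506 0.04  ] rect [525.6 352.1] [200.7  28.5] 9.5 circ [525.5 351.7]
[[37, 35, 153], [36, 35, 154], [120, 5, 148], [143, 7, 140], [150, 4, 144], [18, 93, 124], [20, 106, 214], [28, 71, 244], [27, 72, 244], [28, 68, 244], [29, 68, 244], [0, 5, 140], [26, 13, 134], [33, 36, 155], [33, 33, 156], [34, 35, 155]]
```

View pics/w14.png

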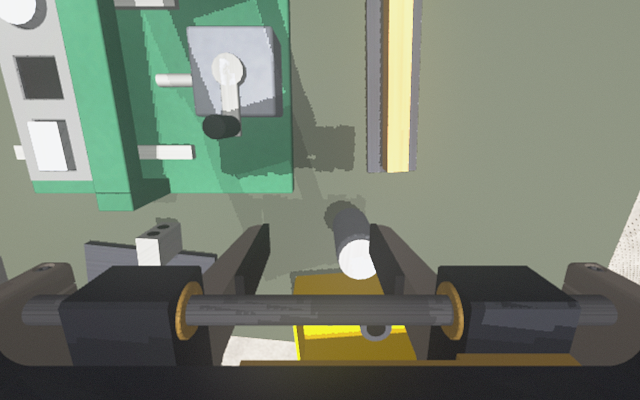

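```bash
python3 -m pendant '0 -40 0 0 0 0 0.3;0 -40 0 0 0 0 0.3;0 -40 0 0 0 0 0.3;0 -40 0 0 0 0 0.3;0 -40 0 0 0 0 0.3;0 -40 0 0 0 0 0.3;0 -40 10 0 0 0 0.3;0 -40 20 0 0 0 0.3;0 0 10 0 0 0 0.3;0 0 0 0 0 0 0.3;0 0 0 0 0 0 0.3' >/dev/null
python3 - <<'E'
from h import *
v=shot("wrist","w15.png")
for n,P in(("ob",(.6401,-.072,.06)),("disc",(.4808,-.0901,.06))):
    p=proj(v,P);print(n,p.round(1));h=cv2.cvtColor(v[0],cv2.COLOR_BGR2HSV);x,y=p.astype(int);print(h[y,x-36:x+37:6,2] if y>0 else "")
    for t in(150,190,215,235):
        try:report(v,top(v,p,45,sat=25,th=t),.06)
        except Exception as e:print(e)
to(.6401,-.072,.15,96.5)
E
```

```text
ob [303.6 150.2]
[171 150 150 143 199 195 197 197 199 104 146 145 145]
c [ 0.6509 -0.073   0.06  ] rect [646.4 -70.6] [71.  80.8] 6.4 circ [655.  -70.2]
c [ 0.6398 -0.0726  0.06  ] rect [640.7 -72.9] [57.1 33.9] 6.4 circ [640.7 -72.7]
c [ 0.6042 -0.0421  0.06  ] rect [604.3 -42.4] [31.3 14.6] 4.1 circ [604.3 -41.1]
c [ 0.6047 -0.0423  0.06  ] rect [604.6 -43. ] [31.3 14.2] 6.8 circ [604.4 -41.7]
disc [301. -18.]

c [ 0.5102 -0.0911  0.06  ] rect [507.6 -88.4] [23.5 78.6] 6.4 circ [508.1 -88.4]
c [ 0.5128 -0.1099  0.06  ] rect [ 509.3 -103.1] [23.5 49. ] 6.4 circ [ 509.6 -103.5]
c [ 0.5129 -0.1106  0.06  ] rect [ 509.3 -103.6] [23.5 48. ] 6.4 circ [ 509.7 -104. ]
c [ 0.5007 -0.0911  0.06  ] rect [501.9 -92.9] [11.2 31.2] 6.4 circ [499.8 -93.1]
shift [ 43.4 -18.4  58.8] tooly 96.5 tilt [-0.001   0.0004] turn -0.0 pos [ 0.6812 -0.0488  0.2087] F [0.7 0.3 0.5] w 0.698 0.0 t 37.5333
```

View pics/w15.png

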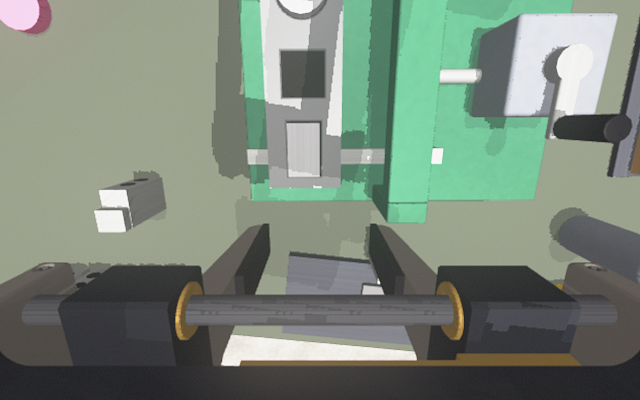

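```bash
python3 -m pendant '22 -12 0 0 0 0 0.3;21 -7 15 0 0 0 0.3;0 0 35 0 0 0 0.3;0 0 35 0 0 0 0.3;0 0 35 0 0 0 0.3;0 0 20 0 0 0 0.3;0 0 5 0 0 0 0.3;0 0 0 0 0 0 0.3;0 0 0 0 0 0 0.3'>/dev/null; python3 -c "
from h import *
to(.6403,-.0727,.052,96.5)"
```

```text
shift [ 2.2 -0.1 13.3] tooly 96.6 tilt [ 0.0017 -0.0001] turn 0.001 pos [ 0.6424 -0.0723  0.0653] F [-0.2 -0.3  0.4] w 0.701 0.0 t 38.2833
```

```bash
python3 -m pendant '1.5 0 6 0 0 0 0.3;0 0 6 0 0 0 0.3;0 0 0 0 0 0 0.3;0 0 0 0 0 0 1;0 0 0 0 0 0 1;0 0 0 0 0 0 1;0 0 0 0 0 0 1;0 0 0 0 0 0 1;0 0 0 0 0 0 1' 35 >/dev/null; python3 -c "
from h import *
to(.6403,-.0727,.052,96.5)"; python3 -m pendant '0 0 -10 0 0 0 1;0 0 -25 0 0 0 1;0 0 -35 0 0 0 1;0 0 -40 0 0 0 1;0 0 -40 0 0 0 1;0 0 -15 0 0 0 1;0 0 0 0 0 0 1;0 0 0 0 0 0 1';python3 -c "
from h import *
to(.5409,.3544,.15,99.5)"
```

```text
shift [-0.4  0.4 -0. ] tooly 96.5 tilt [0.0001 0.0002] turn -0.0 pos [ 0.64   -0.0732  0.052 ] F [-0.6  1.3  2.2] w 0.386 35.0 t 39.0333
clock: 39.7
tool_pos: [0.6401, -0.0734, 0.2177]
ee_rot: [-0.178, 3.135, -0.001]
wrist_force: [-0.2, -0.8, -2.1]
width: 0.389
grip_force: 35.0
shift [ 50.4 436.3  67.4] tooly 96.5 tilt [ 0.0018 -0.0003] turn -0.053 pos [ 0.6401 -0.0734  0.2177] F [-0.2 -0.8 -2.1] w 0.389 35.0 t 39.7
```

```bash
python3 -m pendant '0 40 0 0 0 0 1;0 40 0 0 0 0 1;0 40 0 0 0 0 1;5 40 0 0 0 0 1;5 40 0 0 0 0 1;10 40 0 0 0 0 1;10 40 0 0 0 0 1;10 40 0 0 0 0 1;10 40 0 0 0 0 1;0 40 0 0 0 0 1;0 36 0 0 0 -0.053 1;0 0 0 0 0 0 1'>/dev/null;python3 -c "
from h import *
to(.5409,.3544,.06,99.5)"
```

```text
shift [ -1.8  -5.6 154.2] tooly 99.9 tilt [-0.0029  0.0006] turn 0.007 pos [0.5386 0.3596 0.2142] F [-0.  -1.2 -0.9] w 0.386 35.0 t 40.7
```

```bash
python3 -m pendant '0 0 0 0 0 0 1;0 0 0 0 0 0 1;-1 -2 35 0 0 0.005 1;0 0 40 0 0 0 1;0 0 40 0 0 0 1;0 0 30 0 0 0 1;0 0 5 0 0 0 1;0 0 0 0 0 0 1;0 0 0 0 0 0 1;0 0 0 0 0 0 1'>/dev/null;python3 -c "
from h import *
to(.5409,.3544,.048,99.5)"
```

```text
shift [ 2.8  2.  21.1] tooly 99.2 tilt [0.0028 0.0017] turn -0.005 pos [0.5439 0.3529 0.0691] F [-0.3  0.6 -1.3] w 0.384 35.0 t 41.5333
```

```bash
python3 -m pendant '2.5 1.7 7 0 0 0 1;0 0 7 0 0 0 1;0 0 0 0 0 0 1;0 0 0 0 0 0 1;0 0 0 0 0 0 1'>/dev/null;python3 -c "
from h import *
to(.5409,.3544,.048,99.5)"
```

```text
shift [-1.4  0.3  4.9] tooly 99.2 tilt [0.0001 0.    ] turn -0.004 pos [0.5395 0.3539 0.0529] F [ 0.7  0.  -2. ] w 0.387 35.0 t 41.95
```

```bash
python3 -m pendant '0 0.3 2 0 0 -0.004 1;0 0 2 0 0 0 1;0 0 0 0 0 0 1;0 0 0 0 0 0 1'>/dev/null;python3 -c "
from h import *
to(.5409,.3544,.048,99.5)"
```

```text
shift [-1.5  0.1  0.6] tooly 99.5 tilt [-0.0002 -0.0001] turn -0.001 pos [0.5394 0.354  0.0486] F [ 0.1  0.8 -1.9] w 0.383 35.0 t 42.2833
```

```bash
python3 -m pendant '0 0 1 0 0 0 1;0 0 0 0 0 0 1;0 0 0 0 0 0 1' |egrep 'pos|force'; python3 -m pendant '0 0 0.6 0 0 0 1;0 0 0 0 0 0 1;0 0 0 0 0 0 1' |egrep 'pos|force'
```

```text
tool_pos: [0.5396, 0.3541, 0.048]
wrist_force: [0.2, -0.9, 0.8]
grip_force: 35.0
tool_pos: [0.5397, 0.3542, 0.0479]
wrist_force: [-1.5, -1.0, 7.7]
grip_force: 35.0
```

```bash
python3 -m pendant '0 0 -0.5 0 0 0 0.5;0 0 0 0 0 0 0.4;0 0 0 0 0 0 0.3;0 0 0 0 0 0 0.3;0 0 -20 0 0 0 0.3;0 0 -40 0 0 0 0.3;0 0 -40 0 0 0 0.3;0 0 -40 0 0 0 0.3;0 0 -30 0 0 0 0.3;0 0 0 0 0 0 0.3;0 0 0 0 0 0 0.3'>/dev/null;python3 - <<'E'
from h import *
v=shot("wrist","w16.png");p=proj(v,(.5395,.354,.056));print(p)
for t in(150,190,215,235):report(v,top(v,p,50,sat=25,th=t),.056)
to(.48,-.09,.2,96.5)
E
```

```text
[318.91241191 182.85067345]
c [0.5387 0.3533 0.056 ] rect [539.9 353.3] [60.3 35.6] 9.9 circ [540.1 353.6]
c [0.5392 0.3535 0.056 ] rect [539.8 353.6] [60.1 35.5] 9.4 circ [540.3 353.6]
c [0.5396 0.3535 0.056 ] rect [540.3 353.3] [58.9 35.5] 10.2 circ [540.4 353.2]
c [0.5538 0.3557 0.056 ] rect [552.8 355.9] [31.3 35.1] 9.4 circ [553.5 355.9]
shift [ 131.7 -428.2   17.6] tooly 99.5 tilt [0.0006 0.0004] turn 0.052 pos [0.5395 0.3541 0.2178] F [-0.3 -0.3 -0.2] w 0.698 0.0 t 43.75
```

```bash
python3 -m pendant '0 -40 0 0 0 0 0.25;0 -40 0 0 0 0 0.25;0 -40 0 0 0 0 0.25;5 -40 0 0 0 0 0.25;10 -40 0 0 0 0 0.25;10 -40 0 0 0 0 0.25;10 -40 0 0 0 0 0.25;10 -40 0 0 0 0 0.25;15 -40 0 0 0 0 0.25;15 -30 0 0 0 0.052 0.25;10 -20 20 0 0 0 0.25;0 0 20 0 0 0 0.25'>/dev/null;python3 -m pendant '0 0 0 0 0 0 0.25;0 0 0 0 0 0 0.25'>/dev/null;python3 - <<'E'
from h import *
v=shot("wrist","w17.png");p=proj(v,(.4808,-.0901,.06));print(p)
for t in(150,190,205,215,235):
    try:b=top(v,p,55,sat=25,th=t);print(t,b[1],b[0]);report(v,b,.06)
    except Exception as e:print(e)
to(.4808,-.0901,.15,96.5)
E
```

```text
[296.92856464 153.573018  ]
150 1997.5 [296.16136838 153.0627451 ]
c [ 0.4804 -0.0909  0.06  ] rect [480.9 -90.9] [50.7 50.8] 61.8 circ [480.9 -90.8]
190 1864.5 [296.10690981 152.94404219]
c [ 0.4803 -0.091   0.06  ] rect [480.8 -90.8] [48.6 49. ] 32.1 circ [480.8 -90.9]
205 237.0 [275.52180028 202.12658228]
c [ 0.5335 -0.1077  0.06  ] rect [ 532.  -100.1] [11.9 48.3] 6.4 circ [535.8 -99.7]
215 207.5 [274.50040161 201.98875502]
c [ 0.5335 -0.1087  0.06  ] rect [532.5 -99.9] [10.9 48.1] 6.4 circ [533.6 -99.8]
235 112.5 [337.60148148 129.19407407]
c [ 0.4527 -0.0528  0.06  ] rect [447.1 -50.1] [29.2 17.7] 7.1 circ [447.6 -50.6]
shift [ 43.7 -22.8  27. ] tooly 96.5 tilt [-0.0023  0.0004] turn -0.0 pos [ 0.5217 -0.0625  0.1769] F [-0.3 -0.1  0.4] w 0.751 0.0 t 44.9667
```

View pics/w17.png

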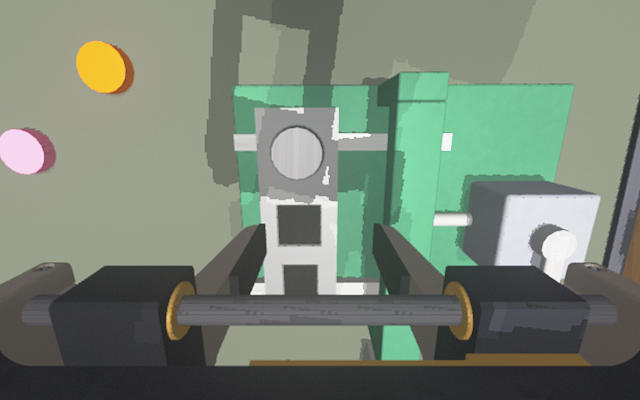

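```bash
python3 -m pendant '22 -12 0 0 0 0 0.25;21 -11 15 0 0 0 0.25;0 0 35 0 0 0 0.25;0 0 35 0 0 0 0.25;0 0 23 0 0 0 0.25;0 0 5 0 0 0 0.25;0 0 0 0 0 0 0.25;0 0 0 0 0 0 0.25'>/dev/null; python3 -c "
from h import *
to(.4808,-.0909,.052,96.5)"
```

```text
shift [ 2.4 -0.3 13.7] tooly 96.5 tilt [ 0.0009 -0.0002] turn 0.001 pos [ 0.4832 -0.0903  0.0657] F [-0.4  0.5  1.3] w 0.748 0.0 t 45.6333
```

```bash
python3 -m pendant '1.5 0 6 0 0 0 0.25;0 0 6 0 0 0 0.25;0 0 0 0 0 0 0.25;0 0 0 0 0 0 1;0 0 0 0 0 0 1;0 0 0 0 0 0 1;0 0 0 0 0 0 1;0 0 0 0 0 0 1;0 0 0 0 0 0 1' 35 >/dev/null; python3 -c "
from h import *
to(.4808,-.0909,.052,96.5)"; python3 -m pendant '0 0 -10 0 0 0 1;0 0 -25 0 0 0 1;0 0 -35 0 0 0 1;0 0 -40 0 0 0 1;0 0 -40 0 0 0 1;0 0 -15 0 0 0 1;0 0 0 0 0 0 1;0 0 0 0 0 0 1' |egrep 'width|grip';python3 -c "
from h import *
to(.4423,.3378,.06,99.5)"
```

```text
shift [-0.  -0.1  0.9] tooly 96.5 tilt [ 0.0004 -0.0001] turn -0.0 pos [ 0.4808 -0.0908  0.0529] F [-0.3 -0.4  3.6] w 0.549 35.0 t 46.3833
width: 0.551
grip_force: 35.0
shift [ -9.9 430.3 158.3] tooly 96.5 tilt [ 0.002  -0.0004] turn -0.053 pos [ 0.4808 -0.0908  0.2186] F [-0.3  1.1 -1.2] w 0.551 35.0 t 47.05
```

```bash
python3 -m pendant '0 40 0 0 0 0 1;0 40 0 0 0 0 1;0 40 0 0 0 0 1;-1 40 0 0 0 0 1;-1 40 0 0 0 0 1;-2 40 0 0 0 0 1;-2 40 0 0 0 0 1;-2 40 0 0 0 0 1;-1 40 0 0 0 0 1;0 40 0 0 0 0 1;0 30 0 0 0 -0.053 1;0 0 0 0 0 0 1'>/dev/null;python3 -m pendant '0 0 30 0 0 0 1;0 0 40 0 0 0 1;0 0 40 0 0 0 1;0 0 28 0 0 0 1;0 0 0 0 0 0 1;0 0 0 0 0 0 1;0 0 0 0 0 0 1;0 0 0 0 0 0 1'>/dev/null;python3 -c "
from h import *
to(.4423,.3378,.049,99.5)"
```

```text
shift [-0.2 -0.3 32.4] tooly 99.5 tilt [0.0021 0.0015] turn 0.0 pos [0.442  0.3381 0.0814] F [ 0.3 -0.5 -1.2] w 0.55 35.0 t 48.7167
```

```bash
python3 -m pendant '0 0 12 0 0 0 1;0 0 12 0 0 0 1;0 0 2 0 0 0 1;0 0 0 0 0 0 1;0 0 0 0 0 0 1;0 0 0 0 0 0 1'>/dev/null;python3 -c "
from h import *
to(.4423,.3378,.049,99.5)"
```

```text
shift [-1.3  0.   4.8] tooly 99.5 tilt [0.0001 0.0001] turn 0.0 pos [0.441  0.3376 0.0538] F [-0.4  0.6 -1.4] w 0.549 35.0 t 49.2167
```

```bash
python3 -m pendant '0 0 2 0 0 0 1;0 0 2.5 0 0 0 1;0 0 0 0 0 0 1;0 0 0 0 0 0 1' |egrep 'pos|force'; python3 -m pendant '0 0 0.7 0 0 0 1;0 0 0 0 0 0 1;0 0 0 0 0 0 1' |egrep 'pos|force'
```

```text
tool_pos: [0.4409, 0.3375, 0.0491]
wrist_force: [0.3, 0.6, -1.6]
grip_force: 35.0
tool_pos: [0.4409, 0.3374, 0.0489]
wrist_force: [-2.1, -0.7, 5.6]
grip_force: 35.0
```

```bash
python3 -m pendant '0 0 -0.4 0 0 0 0.35;0 0 0 0 0 0 0.25;0 0 0 0 0 0 0.2;0 0 0 0 0 0 0.2;0 0 -20 0 0 0 0.2;0 0 -40 0 0 0 0.2;0 0 -40 0 0 0 0.2;0 0 -40 0 0 0 0.2;-25 0 -30 0 0 0 0.2;-25 0 0 0 0 0 0.2;0 0 0 0 0 0 0.2;0 0 0 0 0 0 0.2'>/dev/null;python3 - <<'E'
from h import *
v=shot("wrist","w18.png");s=shot("scene","c18.png")
for n,P in(("disc",(.441,.3375,.056)),("ob",(.5399,.3534,.056))):
    p=proj(v,P);print(n,p)
    for t in(150,190):
        b=top(v,p,50,sat=25,th=t);report(v,b,.056)
    q=proj(s,P)
    b2=top(s,q,25,sat=25,th=200);print("tri",tri(v,b[0],s,b2[0]),b2[1])
v0=shot("scene")
E
```

```text
disc [319.75312558 141.61509353]
c [0.4319 0.3406 0.056 ] rect [426.8 346.4] [51.1 86.1] 56.4 circ [423.3 341.8]
c [0.4406 0.337  0.056 ] rect [440.9 337.2] [49.3 50.8] 53.2 circ [441.2 337.7]Traceback (most recent call last):
  File "<stdin>", line 8, in <module>
  File "h.py", line 38, in top
    m[s]=(h[s][...,1]<sat)&(h[s][...,2]>th);return max(blobs(m,50),key=lambda b:b[1])
                                                   ~~~^^^^^^^^^^^^^^^^^^^^^^^^^^^^^^^
ValueError: max() iterable argument is empty
```

Run:
```python
from h import *
v=shot("wrist")
for P in((.441,.3375,.056),(.5399,.3534,.056)): report(v,top(v,proj(v,P),45,sat=25,th=190),.056)
to(.5,.3,.2,96.5)
print(manip.close_job())
```

```text
c [0.4406 0.3369 0.056 ] rect [440.7 337. ] [49.8 50.8] 72.8 circ [441.2 337.4]
c [0.5388 0.3534 0.056 ] rect [539.7 353.3] [58.5 35.9] 10.3 circ [539.7 353.6]
shift [ -3.6 -46.3  17.6] tooly 99.5 tilt [-0.0023 -0.0014] turn 0.053 pos [0.4888 0.3451 0.2176] F [-0.  -0.   0.6] w 0.8 0.0 t 50.95
the job is handed in; nothing more can be done
None
```

The job is handed in with no verdict returned: disc and oblong (the only blanks) were seated, cranked to the in-stop and back to the out-stop, and laid flat on the rail within 1 mm of centre by wrist camera, with no re-check of the jaws or oil can, and I viewed 16 pictures against the limit of 14.

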